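# Replace the missing battery and close the speaker's back

## Task

The wireless speaker lying on its grille is one battery short: first lay the spare battery into the empty place of its battery bay, plus end the same way as its neighbours. Then take the orange cover out of the wooden stand, lay it flat on the green cutting mat with its ribbed side up and let go, and take it again so that it can go down level over the two brass pins; keep hold of it until it rests flush on the rim of the bay, then let go. Leave the two fitted batteries in their places and do not push the other things on the desk about.

Things in the scene. Friction and masses are not known exactly. Their poses are not given: they have to be found in the camera images.
- speaker: Dark wireless speaker lying on its grille, fixed; origin on the desk under the middle of its battery bay; y axis along the bay, x across it (away from the robot at yaw 0). A slab, x -40 to +84 mm, y +-112 mm, 30 mm high; on it stands the open bay: a grey frame 61 mm (x) by 184 mm (y) outside, walls 2.5 mm, rim 50 mm and white floor 30 mm above the desk.
- bay0 (a point): Middle of a battery that lies in the battery place at the speaker's y = +44 mm, 38.4 mm above the desk. The three places lie side by side, batteries along the speaker's x; each has 3 mm high saddles at its ends, the middle 30 mm of its length is free for fingers.
- bay1 (a point): The same in the middle place (y = 0).
- bay2 (a point): The same in the place at y = -44 mm. One of the three places is empty; which one varies.
- seat (a point): Middle of the bay at rim height (50 mm above the desk), axes as the speaker; the middle of the cover's underside comes to lie here. At its y = +-84 mm, x = 0 stand two brass locating pins on 14 mm bosses as high as the rim: 8 mm thick, 16 mm tall above the rim, tapering to 3.6 mm over the last 5 mm.
- spare_mid (a point): Middle of the spare battery, a green and silver round cell 50 mm long, 17 mm thick, lying alone on the desk before the speaker. The battery's y axis runs along it, away from its plus end; it may have rolled about it.
- spare_plus (a point): Middle of the plus end (the green end with the small nub) of the spare battery, 25 mm from its middle.
- cell_1_mid (a point): Middle of a fitted battery, same kind, lying in one of the bay's places with its plus end towards the speaker's +x.
- cell_2_mid (a point): Middle of the other fitted battery, lying the same way.
- cover: Orange plate 66 x 190 x 8 mm (x, y, z), 110 g; origin in the middle of its plain underside (grey pads), z out of its black-ribbed outer side. Two 11 mm through holes at x = 0, y = +-84 mm; fits either way round. Starts standing on a long edge in the stand's slot, ribbed side to the stand's +x, from 8 to 74 mm above the desk. Closed, it overhangs the bay's frame by 2.5 to 3 mm all round.
- stand: Oak desk stand, a block 70 mm (x) by 120 mm (y), 30 mm high, fixed; origin on the desk under its middle. A slot 10 mm wide and 22 mm deep runs along its y axis.
- mat: Green cutting mat with a white grid, 220 mm (x) by 270 mm (y), 3 mm thick, fixed and clear; origin on the desk under its middle.
- screwdriver: small screwdriver with an orange hexagonal handle, 145 mm long; a bystander
- mug: white mug, 82 mm across, 94 mm high, at the back; a bystander
- pen_pot: black pot full of pens, 80 mm across, 147 mm high, at the back; a bystander
- power_bank: dark blue battery pack, 68x137x22 mm, at the back right; a bystander
Mind the look-alikes: they are no part of the job. There is more than one size of the cover; the job needs the larger.

How it is judged:
By the outcome, as a careful person would: the job done as asked, in the order asked, and still so for the second after the job is handed in, with the robot touching nothing.
It also fails if it takes over 69 s, if anything falls off the work surface, if the arm or the gripper's body presses on something with over 40 N, if the wrist force passes 120 N, or if a joint passes its speed limit or range.

## Robot

A 6-joint arm with a two-finger parallel gripper is mounted at the origin on a cart in front of the work surface, level with it; the furniture and walls round the work are solid. World frame = base frame: x ahead of the robot, y to its left, z up, the work surface at z = 0. Lengths are in mm, angles in rad, forces in N, time in s.
With the tool pointing down it reaches from about 300 to 775 mm from the base axis. Payload 14.6 kg.
Tool frame: the origin (TCP) lies between the finger pads; the fingertips stand manip.nose_length ahead of it and the grasp point (between the pads) lies 11 mm behind it (manip.nose_length is the distance from the TCP to the fingertips, in mm); z points along the fingers, y is the line along which they close (so a half turn about z gives the same grasp; the last joint's range is limited). The gripper opens to 94 mm and grips with 3 to 60 N. Pads are 16 mm wide; open, the fingers measure 119 mm over their backs; the gripper's body (75 mm by 177 mm) begins 78 mm behind the grasp point.
Start: joints at [1.056, 0.3, 1.521, -0, 1.321, -0.067], TCP at [238.137, 495.762, 213.446] pointing down, gripper open.
Joint ranges: [-3.03, 3.03], [-0.79, 2.21], [0.23, 2.52], [-1.04, 4.18], [0, 3.07], [-2.55, 2.55]. Speed limits (rad/s): [2.22, 2.22, 2.57, 3.14, 3.14, 3.14].

## Interface

Orientations are given as [roll, pitch, yaw] about the fixed x, y, z axes, in that order (R = Rz(yaw) Ry(pitch) Rx(roll)).
In Python, from cell import manip, cams, job gives the robot as it stands.
- The arm moves only by the tool jog_arm, never from a script. Its argument "commands" is a list of rows, each an object of numbers: "dx", "dy", "dz": the shift along the tool's x, y, z each as a share of 40 mm, from -1 to 1; "ax", "ay", "az": the turn, a rotation vector about the tool's x, y, z each as a share of 10 degrees, from -1 to 1; "gripper": the closure, from 0 (fully open) to 1 (shut). A call has 1 to 10 rows; each row shifts and turns the commanded pose from where the row before left it, along the tool's axes as they then stand; what a row does not reach is not made up. A row lasts 1/8 s, in which the tool goes at most 62.5 mm and 10.7 degrees, less where a joint would pass 70% of its speed; a pose out of reach is approached as far as the arm can. A call with a number of a shift or a turn outside -1 to 1 is refused whole. A call with a gripper value outside its range is refused whole. The fingers move at their own pace and stop on an object; "squeeze" is the grip in N (left out, the last holds). Time passes only in rows, so rows that do not move let the fingers close. It gives the time, the measured TCP pose, the force, the opening and the grip force at its end, in the units of the state.
- manip.read_state(): the state, without advancing time (a new reading comes with each control period).
- cams.camera(name): name is "side" or "top"; returns a dict with "image" (400x640x3 uint8, red, green, blue), "fx", "fy", "cx", "cy" (pixels), "world_to_cam" (4x4, takes a point from world to camera coordinates). Camera axes: x right, y down, z forward; pixel columns grow to the right and rows downward; lengths in mm; the calibration is good to about 2 mm. A picture is of the moment at which its call begins. There is no depth.
- job.sign_off(): hands the job in; it is judged then, once.
The state is a dict: "clock": time; "joints": joint angles; "qd": joint speeds; "effort": joint torques, N m; "eef_pos": TCP position; "eef_rot": TCP orientation; "wrist_force": force on the tool from outside, world axes, zero at the start; "moment": the same for the moment, N m; "finger_gap": finger opening in mm; "finger_force": force on a finger pad.
Only numpy, scipy, OpenCV 4.12 (cv2) and the standard library are available. Lean on these libraries where they do the work, as an engineer would, in place of code of your own. Each camera call takes 0.05 s, during which the arm holds its last target. There are 200 camera calls.

## Working session

There is one attempt and no reset: what is moved stays moved. The work goes in short steps, Python scripts to look and compute and a tool call to move; the robot and the scene stay as the last step left them, time stands still between calls to the robot, and variables do not carry over. Pictures are saved under pics/ and viewed, at most 10 in all, crops included, and the job is handed in when it is done.

Besides the shell and the picture viewer there is one more tool, called after ">>>" as a command line: name --argument value ..., lists and objects as JSON in quotes. jog_arm: Moves the arm, as the interface text tells. Shift numbers are shares of 40 mm and turn numbers shares of 10 degrees, none past 1 either way. Its arguments: {"type":"object","properties":{"commands":{"type":"array"},"squeeze":{"type":"number"}},"required":["commands"]}

```bash
ls; mkdir -p pics; cat > h.py <<'E'
import numpy as np, cv2
from cell import manip, cams, job
def snap(n,f=None):
    c=cams.camera(n)
    if f: cv2.imwrite(f,c["image"][:,:,::-1])
    return c
def ray(c,u,v,z):
    T=np.array(c["world_to_cam"]);R=T[:3,:3];o=-R.T@T[:3,3]
    d=R.T@np.array([(u-c["cx"])/c["fx"],(v-c["cy"])/c["fy"],1]);return o+d*(z-o[2])/d[2]
def proj(c,p):
    q=np.array(c["world_to_cam"])@np.r_[p,1];return c["fx"]*q[0]/q[2]+c["cx"],c["fy"]*q[1]/q[2]+c["cy"]
E
python3 - <<'E'
from h import *
for n in("top","side"):
    c=snap(n,f"pics/{n}0.png"); np.save(f"{n}0.npy",c,allow_pickle=True)
    T=np.array(c["world_to_cam"]);print(n,c["fx"],-T[:3,:3].T@T[:3,3],T[:3,:3].round(2).tolist())
print(manip.read_state(),manip.nose_length)
E
```

```text
pics
top 488.70937069571505 [ 381.90704474  -25.64476458 1248.50904059] [[-0.0, -1.0, -0.02], [-0.98, 0.01, -0.19], [0.19, 0.02, -0.98]]
side 490.3683495759801 [ 108.28411454 -917.76829909  758.26035513] [[0.88, -0.47, 0.02], [-0.24, -0.5, -0.83], [0.4, 0.73, -0.55]]
{'clock': 0.1, 'joints': array([ 1.05641387e+00,  3.00411003e-01,  1.52151825e+00, -5.04201360e-05,
        1.32072377e+00, -6.66098358e-02]), 'qd': array([ 1.83576998e-03, -3.99621274e-03, -2.68175196e-03,  7.76141831e-05,
        1.84574314e-03,  1.12154956e-03]), 'effort': array([ 6.31198986e-07, -5.32646406e+01, -3.53284800e+01,  7.08723301e-02,
        2.34432926e-02, -3.34648780e-05]), 'eef_pos': array([238.03079187, 495.56367622, 212.94587537]), 'eef_rot': array([-3.14053138e+00, -2.18486457e-05,  2.69383253e+00]), 'wrist_force': array([ 0.3279189 , -0.28288832,  0.00062772]), 'moment': array([-0.01535973, -0.00910952,  0.03012367]), 'finger_force': 0.0, 'finger_gap': 94.16798188434055} 8.0
```

View pics/top0.png

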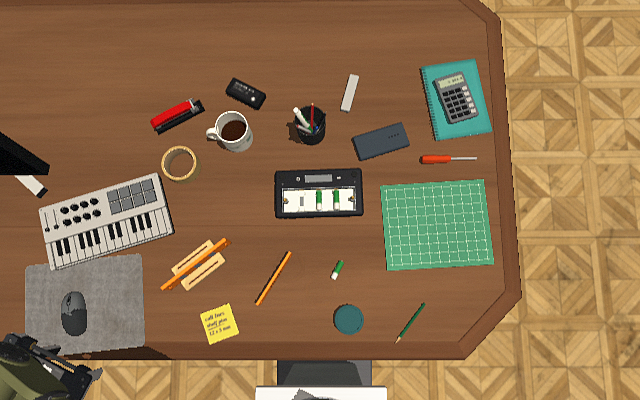

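View pics/side0.png

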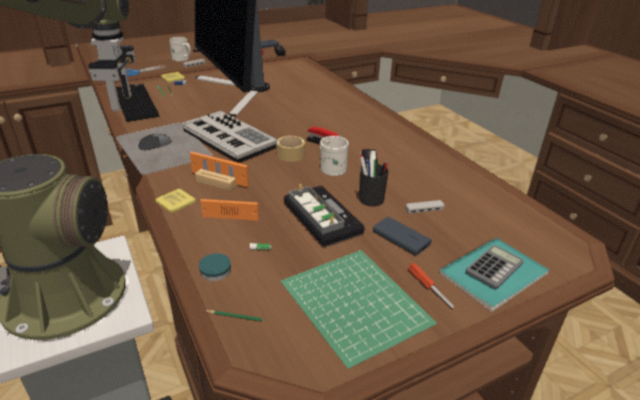

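The top view shows the orange plate in the oak stand at (195,263), a second orange plate without a stand at (273,278), the spare cell at (337,269), the speaker at (319,193) and the mat at (437,225). In the side view the two plates are at (218,168) and (229,210). The plate in the stand fits the description, so I'll confirm it in a crop.

```bash
python3 - <<'E'
from h import *
t=np.load("top0.npy",allow_pickle=True).item();s=np.load("side0.npy",allow_pickle=True).item()
a=t["image"][225:300,150:350,::-1];b=t["image"][163:223,268:368,::-1];d=s["image"][145:260,180:380,::-1]
r=lambda i,w:cv2.resize(i,(w,int(i.shape[0]*w/i.shape[1])),interpolation=cv2.INTER_CUBIC)
A=r(a,790);B=r(b,395);D=r(d,395);h=max(B.shape[0],D.shape[0])
pad=lambda i:np.vstack([i,np.zeros((h-i.shape[0],i.shape[1],3),np.uint8)])
cv2.imwrite("pics/crop1.png",np.vstack([A,np.hstack([pad(B),pad(D)])]))
def rep(c,name,lo,hi,roi,z):
    hsv=cv2.cvtColor(c["image"],cv2.COLOR_RGB2HSV);m=cv2.inRange(hsv,lo,hi);k=np.zeros_like(m);x0,y0,x1,y1=roi;k[y0:y1,x0:x1]=m[y0:y1,x0:x1]
    for q in cv2.findContours(k,cv2.RETR_EXTERNAL,cv2.CHAIN_APPROX_NONE)[0]:
        if cv2.contourArea(q)<12: continue
        bx=cv2.boxPoints(cv2.minAreaRect(q));print(name,cv2.contourArea(q),bx.round(1).tolist(),"->",[ray(c,*p,z)[:2].round(0).tolist() for p in bx])
rep(t,"orange",(8,150,120),(20,255,255),(140,225,310,310),74)
rep(t,"wood",(10,40,190),(25,140,255),(140,225,240,310),30)
rep(t,"mat",(60,80,60),(85,255,255),(375,170,500,275),3)
rep(t,"green",(45,100,50),(80,255,255),(325,255,350,285),8.5)
rep(t,"silver",(0,0,150),(180,70,255),(325,255,350,285),8.5)
rep(t,"bayfloor",(0,0,185),(180,60,255),(270,180,368,222),30)
rep(t,"baygreen",(45,100,50),(80,255,255),(270,165,368,222),38)
rep(t,"speaker",(0,0,0),(180,255,60),(268,160,370,225),30)
E
```

```text
orange 270.5 [[254.39999389648438, 304.0], [288.3999938964844, 250.39999389648438], [293.1000061035156, 253.39999389648438], [259.1000061035156, 307.0]] -> [[348.0, 153.0], [474.0, 74.0], [467.0, 63.0], [341.0, 142.0]]
orange 531.5 [[159.10000610351562, 286.79998779296875], [226.0, 234.8000030517578], [232.10000610351562, 242.6999969482422], [165.1999969482422, 294.70001220703125]] -> [[389.0, 381.0], [512.0, 226.0], [493.0, 210.0], [370.0, 366.0]]
wood 522.0 [[179.5, 281.5], [218.10000610351562, 251.3000030517578], [225.1999969482422, 260.3999938964844], [186.60000610351562, 290.6000061035156]] -> [[402.0, 347.0], [476.0, 254.0], [453.0, 235.0], [379.0, 328.0]]
wood 325.0 [[170.1999969482422, 268.6000061035156], [208.6999969482422, 238.8000030517578], [213.60000610351562, 245.10000610351562], [175.0, 274.8999938964844]] -> [[433.0, 372.0], [507.0, 278.0], [491.0, 265.0], [418.0, 359.0]]
mat 8791.0 [[379.6000061035156, 185.1999969482422], [487.8999938964844, 178.3000030517578], [493.3999938964844, 263.70001220703125], [385.1000061035156, 270.6000061035156]] -> [[647.0, -156.0], [664.
[... 757 characters left out ...]
0, -83.0], [581.0, -82.0], [581.0, -39.0]]
bayfloor 235.5 [[317.0, 189.0], [333.0, 189.0], [333.0, 210.0], [317.0, 210.0]] -> [[633.0, 6.0], [633.0, -35.0], [578.0, -34.0], [579.0, 6.0]]
baygreen 42.0 [[334.0, 190.0], [338.0, 190.0], [338.0, 201.0], [334.0, 201.0]] -> [[628.0, -37.0], [628.0, -47.0], [600.0, -47.0], [600.0, -37.0]]
baygreen 48.5 [[316.0, 190.0], [321.0, 190.0], [321.0, 202.0], [316.0, 202.0]] -> [[629.0, 9.0], [629.0, -4.0], [598.0, -4.0], [598.0, 9.0]]
speaker 4071.5 [[272.6000061035156, 170.89999389648438], [361.5, 167.60000610351562], [363.20001220703125, 215.5], [274.29998779296875, 218.8000030517578]] -> [[681.0, 120.0], [688.0, -108.0], [564.0, -110.0], [557.0, 114.0]]
```

View pics/crop1.png

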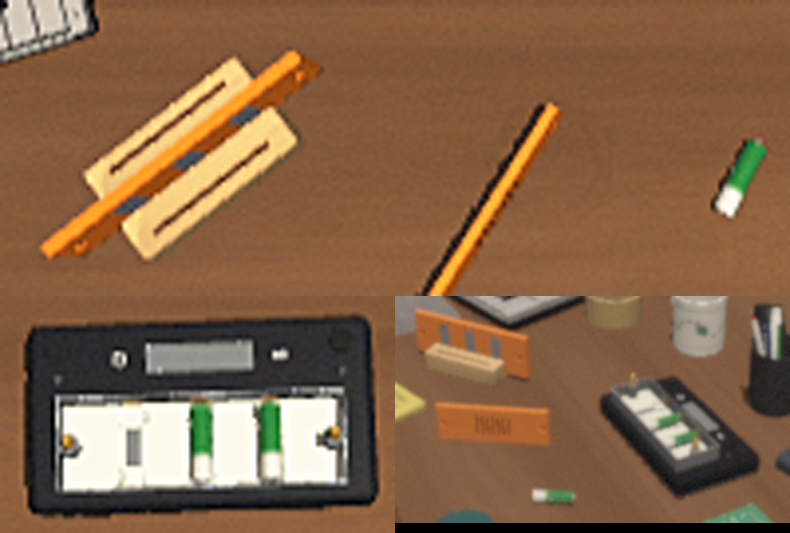

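The crop confirms it. The plate in the oak stand is the longer one (about 198 mm against about 150 mm) and its grey pads face the robot. The loose plate on the desk is the small look-alike. The empty place is the left one, bay0, with its contact showing at about (302,201); the fitted cells have their green plus ends away from the robot. Next I measure precisely.

```bash
cat >> h.py <<'E'
def mask(c,lo,hi,roi):
    m=cv2.inRange(cv2.cvtColor(c["image"],cv2.COLOR_RGB2HSV),lo,hi);k=np.zeros_like(m);x0,y0,x1,y1=roi;k[y0:y1,x0:x1]=m[y0:y1,x0:x1];return k
def blobs(k,amin=3):
    n,l,s,ce=cv2.connectedComponentsWithStats(k);return [(s[i,4],ce[i].round(1).tolist()) for i in range(1,n) if s[i,4]>=amin]
def tri(c1,p1,c2,p2):
    A=[];b=[]
    for c,p in((c1,p1),(c2,p2)):
        o=ray(c,*p,0);d=ray(c,*p,100)-o;d/=np.linalg.norm(d);M=np.eye(3)-np.outer(d,d);A.append(M);b.append(M@o)
    return np.linalg.lstsq(np.vstack(A),np.hstack(b),rcond=None)[0]
def axis(k):
    p=np.argwhere(k)[:,::-1].astype(float);m=p.mean(0);w,v=np.linalg.eigh(np.cov(p.T));a=v[:,1];t=(p-m)@a;mid=(t.min()+t.max())/2;return m.round(2),(m+a*t.min()).round(2),(m+a*t.max()).round(2)
E
python3 - <<'E'
from h import *
t=np.load("top0.npy",allow_pickle=True).item();s=np.load("side0.npy",allow_pickle=True).item()
print("brass top",blobs(mask(t,(12,120,80),(30,255,255),(275,185,362,215))))
print("brass side",blobs(mask(s,(12,120,80),(30,255,255),(285,180,362,240)),2))
for n,c,roi in(("top",t,(325,255,350,285)),("side",s,(240,236,280,256))):
    g=mask(c,(45,90,40),(85,255,255),roi);w=mask(c,(0,0,140),(180,70,255),roi)
    print(n,"green",blobs(g),"silver",blobs(w)); a=axis(g|w)
    print("axis",a,[ray(c,*p,8.5)[:2].round(1) for p in a])
    print("g,w at 8.5",[ray(c,*axis(q)[0],8.5)[:2].round(1) for q in(g,w)])
o=mask(t,(8,150,120),(20,255,255),(140,225,240,310))
V=t["image"].max(2);print("V pct",np.percentile(V[o>0],[10,30,50,70,90]))
for th in(215,225,235):
    b=((o>0)&(V>th)).astype(np.uint8)
    if b.sum()>20: a=axis(b);print(th,b.sum(),a,[ray(t,*p,74)[:2].round(1) for p in a])
so=mask(s,(5,130,80),(22,255,255),(180,145,255,195))
q=cv2.boxPoints(cv2.minAreaRect(np.argwhere(so)[:,::-1].astype(np.float32)));print("side orange",q.round(1).tolist())
# topmost orange pixel per column of side view
cols=[(u,np.argwhere(so[:,u])[0,0]) for u in range(185,255) if so[:,u].any()];print(cols[::8],cols[0],cols[-1])
for i,n in((t,"top"),(s,"side")):
    print(n,"bay green",blobs(mask(i,(45,90,40),(85,255,255),(275,185,362,215) if n=="top" else (290,185,362,240))))
E
```

```text
brass top [(np.int32(5), [318.0, 189.0]), (np.int32(4), [335.5, 188.0]), (np.int32(6), [352.5, 197.0]), (np.int32(7), [284.9, 199.7])]
brass side [(np.int32(1141), [334.6, 191.5]), (np.int32(527), [294.6, 227.7]), (np.int32(30), [357.0, 238.0])]
top green [(np.int32(67), [338.6, 266.5])] silver [(np.int32(37), [334.0, 275.4])]
axis (array([336.98, 269.69]), array([341.39, 261.17]), array([332.54, 278.28])) [array([430.2, -43.1]), array([451.4, -54.4]), array([408.9, -31.8])]
g,w at 8.5 [array([438. , -47.3]), array([416. , -35.6])]
side green [(np.int32(46), [263.7, 245.5])] silver [(np.int32(44), [252.7, 245.4])]
axis (array([258.44, 245.47]), array([270.01, 245.67]), array([248.98, 245.31])) [array([430.2, -38. ]), array([454.9, -50.9]), array([410. , -27.4])]
g,w at 8.5 [array([441.5, -43.7]), array([418.6, -32.1])]
V pct [128. 137. 153. 251. 255.]
215 300 (array([192.76, 263.64]), array([224.72, 238.64]), array([161.23, 288.29])) [array([443.1, 303.4]), array([502.8, 228.4]), array([385.2, 376.1])]
225 288 (array([192.93, 263.37]), array([224.71, 238.63]), array([161.11, 288.14])) [array([443.7, 303. ]), array([502.8, 228.4]), array([385.5, 376.4])]
235 286 (array([192.9, 263.4]), array([224.72, 238.64]), array([161.1 , 288.13])) [array([443.7, 303.1]), array([502.8, 228.4]), array([385.6, 376.5])]
side orange [[180.0, 146.0], [254.0, 146.0], [254.0, 194.0], [180.0, 194.0]]
[(185, np.int64(166)), (194, np.int64(152)), (202, np.int64(154)), (210, np.int64(148)), (218, np.int64(154)), (226, np.int64(158)), (234, np.int64(161)), (242, np.int64(163)), (250, np.int64(160))] (185, np.int64(166)) (254, np.int64(172))
top bay green [(np.int32(71), [318.5, 196.5]), (np.int32(57), [336.0, 195.8])]
side bay green [(np.int32(30), [319.0, 207.1]), (np.int32(28), [327.4, 215.8])]
```

>>> jog_arm --commands '[{"dx": -1,"dy": -1,"gripper": 0.3,"az": 0.215},{"dx": -1,"dy": -1},{"dx": -1,"dy": -1},{"dx": -1,"dy": -1},{"dx": -1,"dy": -1},{"dx": -1,"dy": -1},{"dx": -1,"dy": -1,"dz": 0.5},{"dx": -1,"dy": -1,"dz": 1},{"dx": -1,"dy": -1,"dz": 1},{"dx": -1,"dy": -1,"dz": 1}]' --squeeze 20

```text
schema error: expected keys dx, dy, dz, ax, ay, az, gripper
```

```bash
cat >> h.py <<'E'
from scipy.spatial.transform import Rotation as Ro
def go(p,yawy=None,s=None):
    "shares to reach world p (mm) ; yawy = wanted world angle (deg) of tool y when tool is down"
    s=s or manip.read_state();R=Ro.from_euler("xyz",s["eef_rot"]).as_matrix()
    d=R.T@(np.array(p)-s["eef_pos"])/40
    y=np.degrees(np.arctan2(R[1,1],R[0,1]))
    print("pos",s["eef_pos"].round(1),"rot",np.degrees(s["eef_rot"]).round(2),"ydir",y.round(2),"tilt err z",R[:,2].round(3),"gap",round(s["finger_gap"],1),"ff",round(s["finger_force"],1),"F",s["wrist_force"].round(1),"t",round(s["clock"],2),"j",s["joints"].round(2))
    print("rows-shift dx,dy,dz",d.round(3),"az",None if yawy is None else round(-(yawy-y)/10,3))
E
python3 - <<'E'
from h import *
go((430.2,-41.5,10),62.1)
t=np.load("top0.npy",allow_pickle=True).item();s=np.load("side0.npy",allow_pickle=True).item()
a=ray(t,352.5,197.0,60);b=ray(t,284.9,199.7,60);m=(a+b)/2;d=b-a;print(a,b,m,np.linalg.norm(d[:2]),"yaw",np.degrees(np.arctan2(-d[0],d[1])))
c=[ray(t,318.5,196.5,40),ray(t,336,195.8,40)];print(c)
E
```

```text
pos [238.  495.6 212.9] rot [-179.94   -0.    154.35] ydir 64.35 tilt err z [-0.    -0.001 -1.   ] gap 94.2 ff 0.0 F [ 0.3 -0.3  0. ] t 0.1 j [ 1.06  0.3   1.52 -0.    1.32 -0.07]
rows-shift dx,dy,dz [-10.144 -10.018   5.084] az 0.225
[605.87475909 -82.32745382  60.        ] [600.15572124  84.98948501  60.        ] [603.01524016   1.3310156   60.        ] 167.41465113082086 yaw 1.9576571969352092
[array([611.47970243,   2.19445183,  40.        ]), array([612.98568345, -41.85832919,  40.        ])]
```

>>> jog_arm --commands '[{"dx": -1,"dy": -1,"dz": 0,"ax": 0,"ay": 0,"az": 0.22,"gripper": 0.4},{"dx": -1,"dy": -1,"dz": 0,"ax": 0,"ay": 0,"az": 0,"gripper": 0.4},{"dx": -1,"dy": -1,"dz": 0,"ax": 0,"ay": 0,"az": 0,"gripper": 0.4},{"dx": -1,"dy": -1,"dz": 0,"ax": 0,"ay": 0,"az": 0,"gripper": 0.4},{"dx": -1,"dy": -1,"dz": 0,"ax": 0,"ay": 0,"az": 0,"gripper": 0.4},{"dx": -1,"dy": -1,"dz": 0,"ax": 0,"ay": 0,"az": 0,"gripper": 0.4},{"dx": -1,"dy": -1,"dz": 0.5,"ax": 0,"ay": 0,"az": 0,"gripper": 0.4},{"dx": -1,"dy": -1,"dz": 0.7,"ax": 0,"ay": 0,"az": 0,"gripper": 0.4},{"dx": -1,"dy": -1,"dz": 0.8,"ax": 0,"ay": 0,"az": 0,"gripper": 0.4},{"dx": -1,"dy": -1,"dz": 0.8,"ax": 0,"ay": 0,"az": 0,"gripper": 0.4}]' --squeeze 20

```text
clock: 1.35
eef_pos: [405.7, -41.3, 103.4]
eef_rot: [3.141, 0.001, 2.655]
wrist_force: [0.8, 1.3, 0.1]
finger_gap: 56.4
finger_force: 0.0
```

```bash
python3 -c "
from h import *
go((430.2,-41.5,10),62.1)"
```

```text
pos [405.7 -41.3 103.4] rot [1.7999e+02 4.0000e-02 1.5213e+02] ydir 62.13 tilt err z [ 0.001 -0.    -1.   ] gap 56.4 ff 0.0 F [0.8 1.3 0.1] t 1.35 j [-0.19  0.12  2.02  0.    1.   -1.28]
rows-shift dx,dy,dz [-0.543  0.282  2.334] az 0.003
```

>>> jog_arm --commands '[{"dx": -0.54,"dy": 0.28,"dz": 0.6,"ax": 0,"ay": 0,"az": 0,"gripper": 0.4},{"dx": 0,"dy": 0,"dz": 0.5,"ax": 0,"ay": 0,"az": 0,"gripper": 0.4},{"dx": 0,"dy": 0,"dz": 0.5,"ax": 0,"ay": 0,"az": 0,"gripper": 0.4},{"dx": 0,"dy": 0,"dz": 0.5,"ax": 0,"ay": 0,"az": 0,"gripper": 0.4},{"dx": 0,"dy": 0,"dz": 0,"ax": 0,"ay": 0,"az": 0,"gripper": 0.4}]' --squeeze 20

```text
clock: 1.98
eef_pos: [428.9, -39.5, 19.2]
eef_rot: [-3.141, -0.003, 2.655]
wrist_force: [0.5, 0.0, 0.1]
finger_gap: 56.4
finger_force: 0.0
```

```bash
python3 -c "
from h import *
go((430.2,-41.5,10),62.1)
t=snap('top');s=snap('side')
r=lambda i,w:cv2.resize(i,(w,int(i.shape[0]*w/i.shape[1])),interpolation=cv2.INTER_CUBIC)
cv2.imwrite('pics/a1.png',np.hstack([r(t['image'][230:300,300:380,::-1],400),r(s['image'][205:275,220:300,::-1],400)]))
"
```

```text
pos [428.9 -39.5  19.2] rot [-1.7995e+02 -1.6000e-01  1.5214e+02] ydir 62.14 tilt err z [-0.003  0.001 -1.   ] gap 56.4 ff 0.0 F [0.5 0.  0.1] t 1.98 j [-0.18  0.33  2.01  0.    0.8  -1.26]
rows-shift dx,dy,dz [-0.052 -0.03   0.229] az 0.004
```

View pics/a1.png

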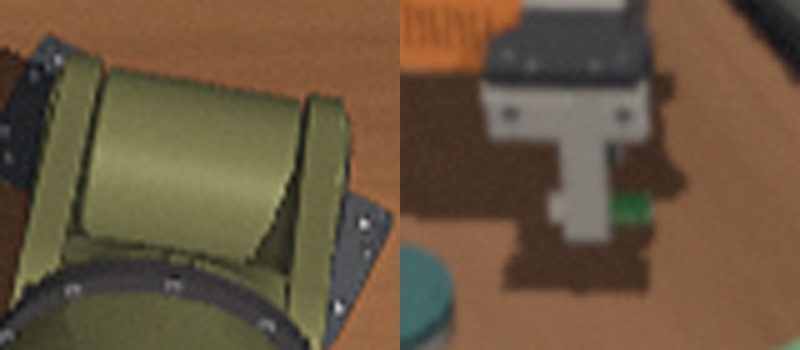

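The side crop shows the fingers straddling the spare cell at crop (586,190). The cell's centre lies about 4 mm further toward its green end, so I shift that way, go down and close.

>>> jog_arm --commands '[{"dx": -0.1,"dy": 0,"dz": 0.22,"ax": 0,"ay": 0,"az": 0,"gripper": 0.4},{"dx": 0,"dy": 0,"dz": 0,"ax": 0,"ay": 0,"az": 0,"gripper": 0.9},{"dx": 0,"dy": 0,"dz": 0,"ax": 0,"ay": 0,"az": 0,"gripper": 0.9},{"dx": 0,"dy": 0,"dz": 0,"ax": 0,"ay": 0,"az": 0,"gripper": 0.9},{"dx": 0,"dy": 0,"dz": 0,"ax": 0,"ay": 0,"az": 0,"gripper": 0.9}]' --squeeze 20

```text
clock: 2.7
eef_pos: [433.4, -41.5, 11.5]
eef_rot: [3.142, 0.0, 2.655]
wrist_force: [0.4, -0.2, 0.1]
finger_gap: 20.0
finger_force: 0.0
```

```bash
python3 -c "
from h import *
go((430.2,-41.5,10),62.1)"
```

```text
pos [433.4 -41.5  11.5] rot [1.8000e+02 1.0000e-02 1.5215e+02] ydir 62.15 tilt err z [ 0. -0. -1.] gap 20.0 ff 0.0 F [ 0.4 -0.2  0.1] t 2.7 j [-0.18  0.35  2.    0.    0.79 -1.26]
rows-shift dx,dy,dz [ 0.071 -0.038  0.038] az 0.005
```

>>> jog_arm --commands '[{"dx": 0,"dy": 0,"dz": 0.03,"ax": 0,"ay": 0,"az": 0,"gripper": 0.95},{"dx": 0,"dy": 0,"dz": 0,"ax": 0,"ay": 0,"az": 0,"gripper": 0.95},{"dx": 0,"dy": 0,"dz": 0,"ax": 0,"ay": 0,"az": 0,"gripper": 0.95},{"dx": 0,"dy": 0,"dz": -0.3,"ax": 0,"ay": 0,"az": 0,"gripper": 0.95},{"dx": 0,"dy": 0,"dz": -0.7,"ax": 0,"ay": 0,"az": 0,"gripper": 0.95},{"dx": 0,"dy": 0,"dz": -0.8,"ax": 0,"ay": 0,"az": 0,"gripper": 0.95},{"dx": 0,"dy": 0,"dz": -0.5,"ax": 0,"ay": 0,"az": 0,"gripper": 0.95}]' --squeeze 20

```text
clock: 3.58
eef_pos: [433.7, -41.5, 104.0]
eef_rot: [3.141, 0.002, 2.655]
wrist_force: [0.2, 0.1, -0.3]
finger_gap: 16.2
finger_force: 20.0
```

```bash
python3 -c "
from h import *
go((601.5,45.3,100),91.95)
s=snap('side');t=snap('top')
g=mask(s,(45,90,40),(85,255,255),(200,150,330,250));w=mask(s,(0,0,120),(180,70,255),(225,150,300,250))
print(blobs(g))
r=lambda i,w:cv2.resize(i,(w,int(i.shape[0]*w/i.shape[1])),interpolation=cv2.INTER_CUBIC)
cv2.imwrite('pics/a2.png',r(s['image'][165:245,215:315,::-1],600))
print(proj(s,manip.read_state()['eef_pos']))
"
```

```text
pos [433.7 -41.5 104. ] rot [1.7997e+02 9.0000e-02 1.5214e+02] ydir 62.14 tilt err z [ 0.002 -0.    -1.   ] gap 16.2 ff 20.0 F [ 0.2  0.1 -0.3] t 3.58 j [-0.18  0.18  1.95  0.    1.01 -1.26]
rows-shift dx,dy,dz [-2.694  3.879  0.106] az -2.981
[(np.int32(28), [319.2, 207.0]), (np.int32(10), [265.5, 213.8]), (np.int32(19), [326.3, 216.4])]
(np.float64(258.94174670499035), np.float64(213.44024282770934))
```

View pics/a2.png

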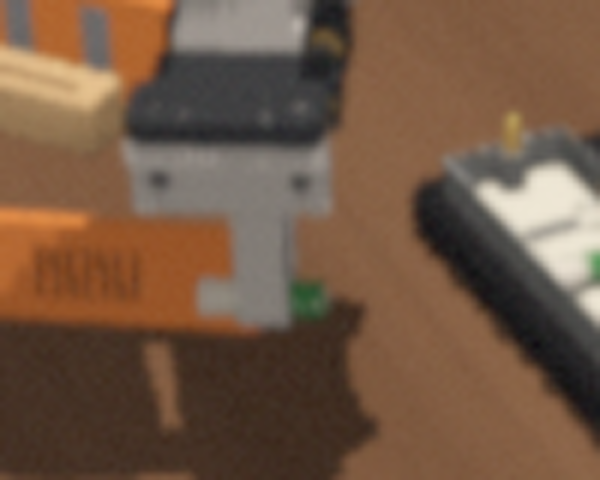

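The side crop shows the cell gripped at its middle: silver from crop x 198, finger 235–292, green to 327.

>>> jog_arm --commands '[{"dx": -0.67,"dy": 0.97,"dz": 0,"ax": 0,"ay": 0,"az": 0,"gripper": 0.95},{"dx": -0.67,"dy": 0.97,"dz": 0,"ax": 0,"ay": 0,"az": 0,"gripper": 0.95},{"dx": -0.67,"dy": 0.97,"dz": 0,"ax": 0,"ay": 0,"az": 0,"gripper": 0.95},{"dx": -0.67,"dy": 0.97,"dz": 0,"ax": 0,"ay": 0,"az": 0,"gripper": 0.95},{"dx": 0,"dy": 0,"dz": 0,"ax": 0,"ay": 0,"az": -1,"gripper": 0.95},{"dx": 0,"dy": 0,"dz": 0,"ax": 0,"ay": 0,"az": -1,"gripper": 0.95},{"dx": 0,"dy": 0,"dz": 0,"ax": 0,"ay": 0,"az": -0.98,"gripper": 0.95},{"dx": 0,"dy": 0,"dz": 0,"ax": 0,"ay": 0,"az": 0,"gripper": 0.95}]' --squeeze 20

```text
clock: 4.68
eef_pos: [600.3, 45.6, 101.1]
eef_rot: [3.142, -0.001, -3.109]
wrist_force: [-0.5, 0.1, -1.0]
finger_gap: 16.2
finger_force: 20.0
```

```bash
python3 - <<'E'
from h import *
s=np.load("side0.npy",allow_pickle=True).item()
I=s["image"].astype(int)
# brass pins in side view: tall bright yellowish pixels
for n,(u,v) in {"L":(300,187),"R":(331,224)}.items():
    p=I[v-12:v+13,u-10:u+11];sat=p[:,:,0]-p[:,:,2]
    m=((p[:,:,0]>120)&(sat>45)&(p[:,:,1]-p[:,:,2]>25)).astype(np.uint8);print(n,[(a,c[0]+u-10,c[1]+v-12) for a,c in blobs(m,2)])
    print(sat[::3].tolist())
for p in((600.2,85,50),(600.2,85,58),(600.2,85,66),(605.9,-82.3,50),(605.9,-82.3,58),(605.9,-82.3,66)): print(p,np.round(proj(s,p),1))
go((601.5,45.3,100),91.95)
E
```

```text
L [(np.int32(122), 296.2, 182.8), (np.int32(2), 308.0, 175.5), (np.int32(12), 308.0, 179.8)]
[[61, 62, 62, 62, 62, 63, 61, 62, 62, 61, 62, 61, 62, 62, 59, 62, 61, 61, 63, 62, 62], [65, 64, 61, 63, 63, 63, 61, 63, 63, 60, 62, 62, 63, 60, 60, 62, 59, 62, 61, 62, 61], [63, 65, 62, 64, 64, 63, 62, 63, 64, 63, 60, 61, 61, 60, 62, 60, 61, 61, 60, 60, 60], [64, 65, 64, 66, 65, 65, 64, 62, 68, 75, 81, 74, 64, 63, 63, 60, 61, 60, 58, 60, 61], [63, 64, 65, 64, 64, 63, 63, 62, 66, 80, 84, 64, 38, 28, 23, 22, 18, 13, 13, 22, 35], [44, 42, 34, 29, 24, 18, 14, 11, 19, 32, 39, 31, 16, 6, 5, 5, 5, 4, 2, 3, 3], [5, 7, 4, 3, 2, 4, 5, 4, 3, 4, 5, 5, 13, 20, 23, 24, 25, 24, 23, 22, 16], [3, 3, 4, 8, 17, 23, 24, 23, 22, 17, 16, 20, 23, 26, 24, 25, 25, 25, 25, 25, 24], [2, 2, 3, 3, 6, 11, 20, 22, 24, 25, 24, 25, 25, 26, 25, 25, 25, 25, 25, 24, 25]]
R [(np.int32(14), 331.7, 219.2)]
[[25, 24, 25, 24, 25, 24, 23, 19, 10, 4, 14, 30, 24, 9, 6, 6, 8, 8, 7, 7, 7], [23, 20, 19, 16, 10, 4, -1, -4, -8, -2, 10, 25, 44, 31, 12, 4, 3, 5, 3, 1, 4], [19, 9, 2, 1, -1, 1, 1, 7, 16, 40, 75, 75, 47, 28, 18, 8, 3, 4, 5, 5, 5
[... 172 characters left out ...]
17, 16, 14, 11, 7, 4, 5, 4, 4, 5, 5, 5, 6, 6, 5, 4, 2, 5, 3], [4, 5, 4, 5, 3, 4, 6, 4, 5, 6, 4, 3, 3, 4, 4, 3, 1, 3, 2, 4, 2], [3, 3, 3, 4, 3, 4, 2, 2, 0, 3, 1, -1, 3, 2, 2, 3, 1, 0, -4, -1, 2], [1, 0, 1, 2, 0, 1, 1, -4, -2, 1, 3, 0, -2, 1, 1, 1, 1, -1, -2, 1, 0]]
(600.2, 85, 50) [299.4 190.1]
(600.2, 85, 58) [299.4 187.6]
(600.2, 85, 66) [299.4 185.1]
(605.9, -82.3, 50) [331.5 222.6]
(605.9, -82.3, 58) [331.6 219.9]
(605.9, -82.3, 66) [331.7 217.2]
pos [600.3  45.6 101.1] rot [ 1.8000e+02 -8.0000e-02 -1.7812e+02] ydir 91.88 tilt err z [-0.001  0.    -1.   ] gap 16.2 ff 20.0 F [-0.5  0.1 -1. ] t 4.67 j [ 0.02  0.52  1.48  0.    1.14 -1.59]
rows-shift dx,dy,dz [-0.03  -0.009  0.028] az -0.007
```

>>> jog_arm --commands '[{"dx": -0.03,"dy": -0.01,"dz": 0.4,"ax": 0,"ay": 0,"az": 0,"gripper": 0.95},{"dx": 0,"dy": 0,"dz": 0.4,"ax": 0,"ay": 0,"az": 0,"gripper": 0.95},{"dx": 0,"dy": 0,"dz": 0.3,"ax": 0,"ay": 0,"az": 0,"gripper": 0.95},{"dx": 0,"dy": 0,"dz": 0.2,"ax": 0,"ay": 0,"az": 0,"gripper": 0.95},{"dx": 0,"dy": 0,"dz": 0.1,"ax": 0,"ay": 0,"az": 0,"gripper": 0.95},{"dx": 0,"dy": 0,"dz": 0,"ax": 0,"ay": 0,"az": 0,"gripper": 0.95}]' --squeeze 20

```text
clock: 5.42
eef_pos: [601.9, 45.3, 46.2]
eef_rot: [-3.142, 0.0, -3.108]
wrist_force: [-0.7, -0.4, 0.0]
finger_gap: 15.9
finger_force: 20.0
```

```bash
python3 - <<'E'
from h import *
go((601.5,45.3,40),91.95)
s=snap("side");r=lambda i,w:cv2.resize(i,(w,int(i.shape[0]*w/i.shape[1])),interpolation=cv2.INTER_CUBIC)
cv2.imwrite('pics/a3.png',r(s['image'][150:250,270:370,::-1],600))
E
```

```text
pos [601.9  45.3  46.2] rot [-180.      0.   -178.07] ydir 91.93 tilt err z [ 0. -0. -1.] gap 15.9 ff 20.0 F [-0.7 -0.4  0. ] t 5.42 j [ 0.01  0.6   1.51 -0.    1.04 -1.59]
rows-shift dx,dy,dz [0.01  0.001 0.154] az -0.002
```

View pics/a3.png

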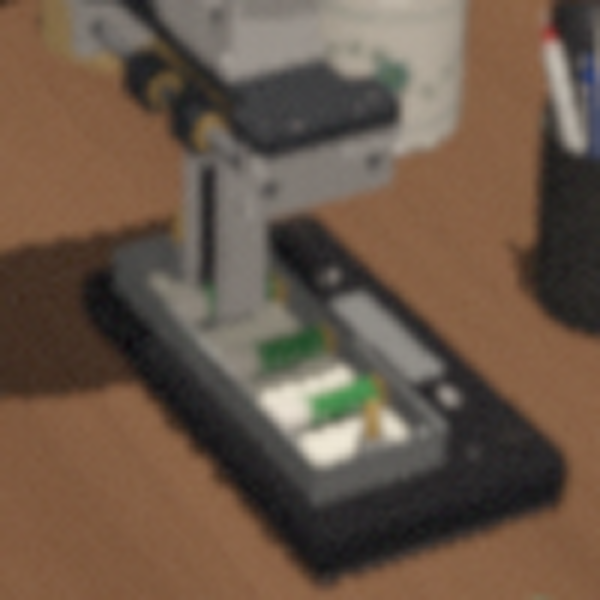

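The side crop shows the fingers in the bay's left place at (235,290), clear of the frame, pin and neighbours.

>>> jog_arm --commands '[{"dx": 0,"dy": 0,"dz": 0.06,"ax": 0,"ay": 0,"az": 0,"gripper": 0.95},{"dx": 0,"dy": 0,"dz": 0.04,"ax": 0,"ay": 0,"az": 0,"gripper": 0.95},{"dx": 0,"dy": 0,"dz": 0.025,"ax": 0,"ay": 0,"az": 0,"gripper": 0.95},{"dx": 0,"dy": 0,"dz": 0,"ax": 0,"ay": 0,"az": 0,"gripper": 0.95},{"dx": 0,"dy": 0,"dz": 0,"ax": 0,"ay": 0,"az": 0,"gripper": 0.95}]' --squeeze 20

```text
clock: 6.1
eef_pos: [602.0, 45.4, 41.3]
eef_rot: [3.141, 0.0, -3.108]
wrist_force: [0.5, 1.5, 2.4]
finger_gap: 15.9
finger_force: 20.0
```

>>> jog_arm --commands '[{"dx": 0,"dy": 0,"dz": 0.02,"ax": 0,"ay": 0,"az": 0,"gripper": 0.95},{"dx": 0,"dy": 0,"dz": 0,"ax": 0,"ay": 0,"az": 0,"gripper": 0.95}]' --squeeze 20

```text
clock: 6.35
eef_pos: [602.0, 45.4, 41.1]
eef_rot: [3.142, 0.0, -3.108]
wrist_force: [-4.2, 1.5, 10.2]
finger_gap: 15.9
finger_force: 20.0
```

>>> jog_arm --commands '[{"dx": 0,"dy": 0,"dz": 0,"ax": 0,"ay": 0,"az": 0,"gripper": 0.66},{"dx": 0,"dy": 0,"dz": 0,"ax": 0,"ay": 0,"az": 0,"gripper": 0.66},{"dx": 0,"dy": 0,"dz": -0.2,"ax": 0,"ay": 0,"az": 0,"gripper": 0.66},{"dx": 0,"dy": 0,"dz": -0.6,"ax": 0,"ay": 0,"az": 0,"gripper": 0.66},{"dx": 0,"dy": 0,"dz": -1,"ax": 0,"ay": 0,"az": 0,"gripper": 0.66},{"dx": 0,"dy": 0,"dz": -1,"ax": 0,"ay": 0,"az": 0,"gripper": 0.66},{"dx": 0,"dy": 0,"dz": -0.5,"ax": 0,"ay": 0,"az": 0,"gripper": 0.66},{"dx": 0,"dy": 0,"dz": 0,"ax": 0,"ay": 0,"az": 0,"gripper": 0.66}]' --squeeze 20

```text
clock: 7.35
eef_pos: [602.4, 45.2, 174.1]
eef_rot: [-3.141, 0.003, -3.108]
wrist_force: [-0.3, 0.8, -0.7]
finger_gap: 32.1
finger_force: 0.0
```

```bash
python3 - <<'E'
from h import *
go((444.5,303,140),38.4)
E
```

```text
pos [602.4  45.2 174.1] rot [-1.7999e+02  1.7000e-01 -1.7806e+02] ydir 91.94 tilt err z [ 0.003 -0.    -1.   ] gap 32.1 ff 0.0 F [-0.3  0.8 -0.7] t 7.35 j [ 0.01  0.45  1.41 -0.    1.28 -1.59]
rows-shift dx,dy,dz [3.731 6.574 0.84 ] az 5.354
```

>>> jog_arm --commands '[{"dx": 0.533,"dy": 0.939,"dz": 0,"ax": 0,"ay": 0,"az": 0,"gripper": 0.55},{"dx": 0.533,"dy": 0.939,"dz": 0,"ax": 0,"ay": 0,"az": 0,"gripper": 0.55},{"dx": 0.533,"dy": 0.939,"dz": 0,"ax": 0,"ay": 0,"az": 0,"gripper": 0.55},{"dx": 0.533,"dy": 0.939,"dz": 0,"ax": 0,"ay": 0,"az": 0,"gripper": 0.55},{"dx": 0.533,"dy": 0.939,"dz": 0,"ax": 0,"ay": 0,"az": 0,"gripper": 0.55},{"dx": 0.533,"dy": 0.939,"dz": 0,"ax": 0,"ay": 0,"az": 0,"gripper": 0.55},{"dx": 0.533,"dy": 0.939,"dz": 0,"ax": 0,"ay": 0,"az": 0,"gripper": 0.55},{"dx": 0,"dy": 0,"dz": 0,"ax": 0,"ay": 0,"az": 1,"gripper": 0.55},{"dx": 0,"dy": 0,"dz": 0,"ax": 0,"ay": 0,"az": 1,"gripper": 0.55},{"dx": 0,"dy": 0,"dz": 0,"ax": 0,"ay": 0,"az": 1,"gripper": 0.55}]' --squeeze 40

```text
clock: 8.6
eef_pos: [443.3, 302.8, 171.1]
eef_rot: [-3.14, -0.001, 2.646]
wrist_force: [0.2, -0.1, -0.4]
finger_gap: 42.1
finger_force: 0.0
```

>>> jog_arm --commands '[{"dx": 0,"dy": 0,"dz": 0,"ax": 0,"ay": 0,"az": 1,"gripper": 0.55},{"dx": 0,"dy": 0,"dz": 0,"ax": 0,"ay": 0,"az": 1,"gripper": 0.55},{"dx": 0,"dy": 0,"dz": 0.5,"ax": 0,"ay": 0,"az": 0.35,"gripper": 0.55},{"dx": 0,"dy": 0,"dz": 0.4,"ax": 0,"ay": 0,"az": 0,"gripper": 0.55},{"dx": 0,"dy": 0,"dz": 0,"ax": 0,"ay": 0,"az": 0,"gripper": 0.55}]' --squeeze 40

```text
clock: 9.22
eef_pos: [443.1, 302.6, 134.7]
eef_rot: [-3.138, -0.0, 2.243]
wrist_force: [0.8, 0.3, 0.5]
finger_gap: 42.2
finger_force: 0.0
```

```bash
python3 - <<'E'
from h import *
go((444.5,303,64),38.4)
t=snap("top");s=snap("side");r=lambda i,w:cv2.resize(i,(w,int(i.shape[0]*w/i.shape[1])),interpolation=cv2.INTER_CUBIC)
A=r(t['image'][165:225,268:368,::-1],500)
print("top bay green",blobs(mask(t,(45,90,40),(85,255,255),(275,185,362,215))), [ray(t,*b[1],40).round(1) for b in blobs(mask(t,(45,90,40),(85,255,255),(275,185,362,215)))])
B=r(s['image'][130:220,170:320,::-1],500)
cv2.imwrite("pics/a4.png",np.vstack([A,B]))
E
```

```text
pos [443.1 302.6 134.7] rot [-1.7982e+02 -3.0000e-02  1.2853e+02] ydir 38.53 tilt err z [-0.003 -0.002 -1.   ] gap 42.2 ff 0.0 F [0.8 0.3 0.5] t 9.22 j [ 0.53  0.35  1.65 -0.    1.15 -0.14]
rows-shift dx,dy,dz [-0.014  0.04   1.767] az 0.013
top bay green [(np.int32(71), [318.5, 196.5]), (np.int32(58), [335.9, 195.9]), (np.int32(59), [301.0, 197.6])] [array([611.5,   2.2,  40. ]), array([612.7, -41.6,  40. ]), array([608.9,  46.3,  40. ])]
```

View pics/a4.png

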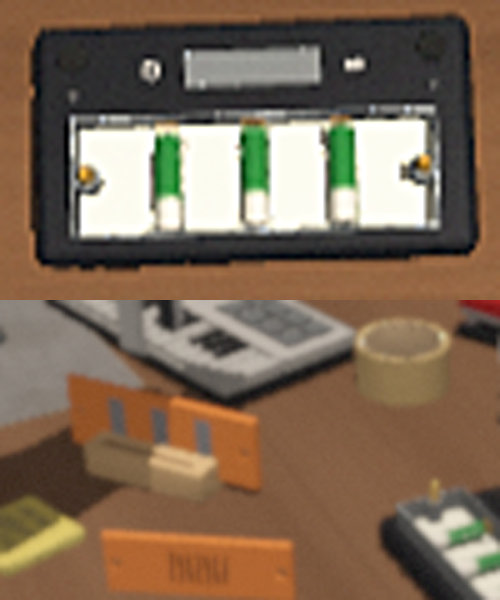

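The spare lies in the left place, green end away from the robot like its neighbours, at the right spacing (44 mm). The cover stands in its slot, ready for the grasp.

>>> jog_arm --commands '[{"dx": 0,"dy": 0.03,"dz": 0.6,"ax": 0,"ay": 0,"az": 0,"gripper": 0.55},{"dx": 0,"dy": 0,"dz": 0.6,"ax": 0,"ay": 0,"az": 0,"gripper": 0.55},{"dx": 0,"dy": 0,"dz": 0.4,"ax": 0,"ay": 0,"az": 0,"gripper": 0.55},{"dx": 0,"dy": 0,"dz": 0.17,"ax": 0,"ay": 0,"az": 0,"gripper": 0.55},{"dx": 0,"dy": 0,"dz": 0,"ax": 0,"ay": 0,"az": 0,"gripper": 1},{"dx": 0,"dy": 0,"dz": 0,"ax": 0,"ay": 0,"az": 0,"gripper": 1},{"dx": 0,"dy": 0,"dz": 0,"ax": 0,"ay": 0,"az": 0,"gripper": 1},{"dx": 0,"dy": 0,"dz": 0,"ax": 0,"ay": 0,"az": 0,"gripper": 1},{"dx": 0,"dy": 0,"dz": 0,"ax": 0,"ay": 0,"az": 0,"gripper": 1},{"dx": 0,"dy": 0,"dz": 0,"ax": 0,"ay": 0,"az": 0,"gripper": 1}]' --squeeze 40

```text
clock: 10.58
eef_pos: [444.9, 303.9, 65.9]
eef_rot: [3.141, 0.0, 2.242]
wrist_force: [0.1, -0.6, 5.0]
finger_gap: 7.6
finger_force: 40.0
```

>>> jog_arm --commands '[{"dx": 0,"dy": 0,"dz": -0.15,"ax": 0,"ay": 0,"az": 0,"gripper": 1},{"dx": 0,"dy": 0,"dz": -0.3,"ax": 0,"ay": 0,"az": 0,"gripper": 1},{"dx": 0,"dy": 0,"dz": -0.4,"ax": 0,"ay": 0,"az": 0,"gripper": 1},{"dx": 0,"dy": 0,"dz": -0.6,"ax": 0,"ay": 0,"az": 0,"gripper": 1},{"dx": 0,"dy": 0,"dz": -0.8,"ax": 0,"ay": 0,"az": 0,"gripper": 1},{"dx": 0,"dy": 0,"dz": -0.8,"ax": 0,"ay": 0,"az": 0,"gripper": 1},{"dx": 0,"dy": 0,"dz": -0.5,"ax": 0,"ay": 0,"az": 0,"gripper": 1},{"dx": 0,"dy": 0,"dz": 0,"ax": 0,"ay": 0,"az": 0,"gripper": 1}]' --squeeze 40

```text
clock: 11.58
eef_pos: [445.2, 304.0, 209.6]
eef_rot: [3.138, 0.001, 2.242]
wrist_force: [-0.6, -0.3, -0.7]
finger_gap: 7.8
finger_force: 40.0
```

```bash
python3 - <<'E'
from h import *
go((545,-298,200),-28.7)
t=snap("top")
o=mask(t,(8,150,120),(20,255,255),(140,225,260,310));print(blobs(o,20))
m=np.array(blobs(mask(t,(60,80,60),(85,255,255),(375,170,505,280)),500)[0][1]);print("mat centre",ray(t,*m,3))
E
```

```text
pos [445.2 304.  209.6] rot [1.7980e+02 3.0000e-02 1.2844e+02] ydir 38.44 tilt err z [ 0.003  0.002 -1.   ] gap 7.8 ff 40.0 F [-0.6 -0.3 -0.7] t 11.57 j [ 0.53  0.28  1.56 -0.    1.3  -0.14]
rows-shift dx,dy,dz [-13.338  -7.404   0.222] az 6.714
[(np.int32(404), [198.6, 243.7]), (np.int32(22), [257.5, 302.5])]
mat centre [ 542.74554467 -296.38882085    3.        ]
```

>>> jog_arm --commands '[{"dx": -0.953,"dy": -0.529,"dz": 0,"ax": 0,"ay": 0,"az": 0,"gripper": 1},{"dx": -0.953,"dy": -0.529,"dz": 0,"ax": 0,"ay": 0,"az": 0,"gripper": 1},{"dx": -0.953,"dy": -0.529,"dz": 0,"ax": 0,"ay": 0,"az": 0,"gripper": 1},{"dx": -0.953,"dy": -0.529,"dz": 0,"ax": 0,"ay": 0,"az": 0,"gripper": 1},{"dx": -0.953,"dy": -0.529,"dz": 0,"ax": 0,"ay": 0,"az": 0,"gripper": 1},{"dx": -0.953,"dy": -0.529,"dz": 0,"ax": 0,"ay": 0,"az": 0,"gripper": 1},{"dx": -0.953,"dy": -0.529,"dz": 0,"ax": 0,"ay": 0,"az": 0,"gripper": 1},{"dx": -0.953,"dy": -0.529,"dz": 0,"ax": 0,"ay": 0,"az": 0,"gripper": 1},{"dx": -0.953,"dy": -0.529,"dz": 0,"ax": 0,"ay": 0,"az": 0,"gripper": 1},{"dx": -0.953,"dy": -0.529,"dz": 0,"ax": 0,"ay": 0,"az": 0,"gripper": 1}]' --squeeze 40

```text
clock: 12.88
eef_pos: [515.7, -127.7, 206.6]
eef_rot: [-3.141, -0.001, 2.242]
wrist_force: [-0.1, -0.0, -0.7]
finger_gap: 7.2
finger_force: 40.0
```

>>> jog_arm --commands '[{"dx": -0.953,"dy": -0.529,"dz": 0,"ax": 0,"ay": 0,"az": 0,"gripper": 1},{"dx": -0.953,"dy": -0.529,"dz": 0,"ax": 0,"ay": 0,"az": 0,"gripper": 1},{"dx": -0.953,"dy": -0.529,"dz": 0,"ax": 0,"ay": 0,"az": 0,"gripper": 1},{"dx": -0.953,"dy": -0.529,"dz": 0,"ax": 0,"ay": 0,"az": 0,"gripper": 1},{"dx": 0,"dy": 0,"dz": 0,"ax": -0.5,"ay": 0,"az": 0,"gripper": 1},{"dx": 0,"dy": 0,"dz": 0,"ax": -1,"ay": 0,"az": 0,"gripper": 1},{"dx": 0,"dy": 0,"dz": 0,"ax": 0,"ay": 0,"az": 0,"gripper": 1},{"dx": 0,"dy": 0,"dz": 0,"ax": 0,"ay": 0,"az": 0,"gripper": 1}]' --squeeze 40

```text
clock: 13.88
eef_pos: [544.4, -298.3, 207.1]
eef_rot: [2.883, -0.001, 2.242]
wrist_force: [0.2, -0.1, -0.7]
finger_gap: 7.3
finger_force: 40.0
```

```bash
python3 - <<'E'
from h import *
from scipy.optimize import least_squares
s=manip.read_state();go((545,-298,200),-28.7)
R=Ro.from_euler("xyz",s["eef_rot"]).as_matrix();print(R.round(3).tolist(), s["joints"].tolist())
D=[((238.,495.6,212.9),(1.0564,.3004,1.5215)),((405.7,-41.3,103.4),(-.19,.12,2.02)),((428.9,-39.5,19.2),(-.18,.33,2.01)),((600.3,45.6,101.1),(.02,.52,1.48)),((601.9,45.3,46.2),(.01,.60,1.51)),((602.4,45.2,174.1),(.01,.45,1.41)),((443.1,302.6,134.7),(.53,.35,1.65)),((445.2,304,209.6),(.53,.28,1.56))]
def wr(p,j):  # wrist centre minus fixed
    a,h,L1,L2,b,Lt=p;r=a+L1*np.sin(j[1])+L2*np.sin(j[1]+j[2]+b);return np.array([r*np.cos(j[0]),r*np.sin(j[0]),h+L1*np.cos(j[1])+L2*np.cos(j[1]+j[2]+b)])
def res(p):
    e=[wr(p,j)+[0,0,-p[5]]-np.array(q) for q,j in D];e.append(2*(wr(p,s["joints"])+R[:,2]*p[5]-s["eef_pos"]));return np.r_[np.concatenate(e)/3,.002*(p-[0,400,450,450,0,250])]
f=least_squares(res,[0,400,450,450,0,250]);print(f.x.round(2),f.fun.round(1)[-9:-6],np.abs(f.fun).max());np.save("kin.npy",f.x)
E
```

```text
pos [ 544.4 -298.3  207.1] rot [ 1.6518e+02 -5.0000e-02  1.2845e+02] ydir 38.44 tilt err z [ 0.2    0.16  -0.967] gap 7.3 ff 40.0 F [ 0.2 -0.1 -0.7] t 13.88 j [-0.67  0.42  1.4   0.26  1.28 -1.41]
rows-shift dx,dy,dz [-0.003 -0.029  0.177] az 6.714
[[-0.622, 0.757, 0.2], [0.783, 0.601, 0.16], [0.001, 0.256, -0.967]] [-0.6663880829042351, 0.4190344813134015, 1.39547450697918, 0.2632471224574927, 1.2766208402882904, -1.4076932700279172]
[6.2200e+00 3.5417e+02 4.2060e+02 4.3750e+02 8.0000e-02 4.0460e+02] [ 1.5 -2.3  1.6] 13.097076605936856
```

The cover is held above the mat and the tilt works with the forearm roll going positive. I tilt on to 55°, ribbed side up and outward.

>>> jog_arm --commands '[{"dx": 0,"dy": 0,"dz": 0,"ax": -1,"ay": 0,"az": 0,"gripper": 1},{"dx": 0,"dy": 0,"dz": 0,"ax": -1,"ay": 0,"az": 0,"gripper": 1},{"dx": 0,"dy": 0,"dz": 0,"ax": -1,"ay": 0,"az": 0,"gripper": 1},{"dx": 0,"dy": 0,"dz": 0,"ax": -1,"ay": 0,"az": 0,"gripper": 1},{"dx": 0,"dy": 0,"dz": 0,"ax": 0,"ay": 0,"az": 0,"gripper": 1},{"dx": 0,"dy": 0,"dz": 0,"ax": 0,"ay": 0,"az": 0,"gripper": 1}]' --squeeze 40

```text
clock: 14.62
eef_pos: [545.1, -297.9, 207.9]
eef_rot: [2.186, 0.0, 2.244]
wrist_force: [-0.4, 0.0, -0.6]
finger_gap: 7.8
finger_force: 40.0
```

```bash
python3 - <<'E'
from h import *
go((531.4,-305.4,60))
s=snap("side");r=lambda i,w:cv2.resize(i,(w,int(i.shape[0]*w/i.shape[1])),interpolation=cv2.INTER_CUBIC)
cv2.imwrite("pics/a5.png",r(s['image'][130:380,180:480,::-1],600))
E
```

```text
pos [ 545.1 -297.9  207.9] rot [1.2527e+02 2.0000e-02 1.2856e+02] ydir 38.59 tilt err z [ 0.638  0.509 -0.577] gap 7.8 ff 40.0 F [-0.4  0.  -0.6] t 14.62 j [-0.92  0.47  1.57  1.    1.32 -1.97]
rows-shift dx,dy,dz [ 0.068 -3.241  1.82 ] az None
```

View pics/a5.png

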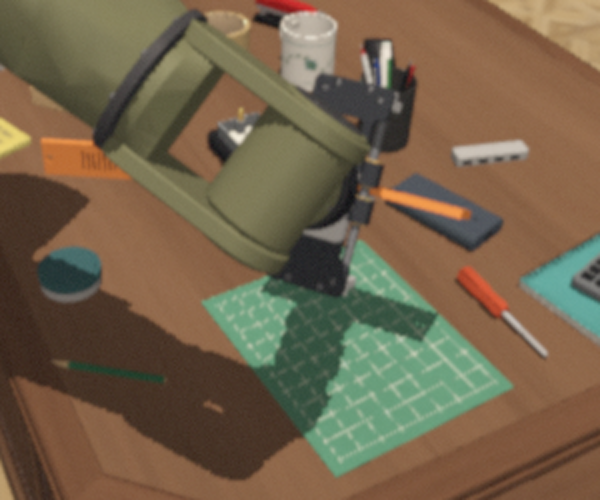

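The side view shows the cover held tilted over the mat at (425,203), with its near edge clear. I lower it.

>>> jog_arm --commands '[{"dx": 0.017,"dy": -0.81,"dz": 0.455,"ax": 0,"ay": 0,"az": 0,"gripper": 1},{"dx": 0.017,"dy": -0.81,"dz": 0.455,"ax": 0,"ay": 0,"az": 0,"gripper": 1},{"dx": 0.017,"dy": -0.81,"dz": 0.455,"ax": 0,"ay": 0,"az": 0,"gripper": 1},{"dx": 0.017,"dy": -0.81,"dz": 0.455,"ax": 0,"ay": 0,"az": 0,"gripper": 1},{"dx": 0,"dy": 0,"dz": 0,"ax": 0,"ay": 0,"az": 0,"gripper": 1},{"dx": 0,"dy": 0,"dz": 0,"ax": 0,"ay": 0,"az": 0,"gripper": 1}]' --squeeze 40

```text
clock: 15.42
eef_pos: [532.2, -305.6, 61.5]
eef_rot: [2.182, 0.002, 2.243]
wrist_force: [0.0, -0.5, -0.3]
finger_gap: 7.6
finger_force: 40.0
```

```bash
python3 - <<'E'
from h import *
go((531.4,-305.4,41))
E
```

```text
pos [ 532.2 -305.6   61.5] rot [125.05   0.13 128.52] ydir 38.7 tilt err z [ 0.641  0.509 -0.574] gap 7.6 ff 40.0 F [ 0.  -0.5 -0.3] t 15.43 j [-0.94  0.69  1.63  1.07  1.2  -2.24]
rows-shift dx,dy,dz [ 0.018 -0.428  0.284] az None
```

>>> jog_arm --commands '[{"dx": 0,"dy": -0.2,"dz": 0.14,"ax": 0,"ay": 0,"az": 0,"gripper": 1},{"dx": 0,"dy": -0.12,"dz": 0.085,"ax": 0,"ay": 0,"az": 0,"gripper": 1},{"dx": 0,"dy": -0.1,"dz": 0.065,"ax": 0,"ay": 0,"az": 0,"gripper": 1},{"dx": 0,"dy": 0,"dz": 0,"ax": 0,"ay": 0,"az": 0,"gripper": 1},{"dx": 0,"dy": 0,"dz": 0,"ax": 0,"ay": 0,"az": 0,"gripper": 1}]' --squeeze 40

```text
clock: 16.05
eef_pos: [531.3, -305.5, 39.4]
eef_rot: [2.181, 0.0, 2.242]
wrist_force: [1.0, 0.3, 0.9]
finger_gap: 7.8
finger_force: 40.0
```

>>> jog_arm --commands '[{"dx": 0,"dy": -0.02,"dz": 0.015,"ax": 0,"ay": 0,"az": 0,"gripper": 1},{"dx": 0,"dy": 0,"dz": 0,"ax": 0,"ay": 0,"az": 0,"gripper": 1},{"dx": 0,"dy": 0,"dz": 0,"ax": 0,"ay": 0,"az": 0,"gripper": 0.85},{"dx": 0,"dy": 0,"dz": 0,"ax": 0,"ay": 0,"az": 0,"gripper": 0.78},{"dx": 0,"dy": 0,"dz": 0,"ax": 0,"ay": 0,"az": 0,"gripper": 0.7},{"dx": 0,"dy": 0,"dz": 0,"ax": 0,"ay": 0,"az": 0,"gripper": 0.62},{"dx": 0,"dy": 0,"dz": 0,"ax": 0,"ay": 0,"az": 0,"gripper": 0.58},{"dx": 0,"dy": 0,"dz": 0,"ax": 0,"ay": 0,"az": 0,"gripper": 0.58}]' --squeeze 20

```text
clock: 17.05
eef_pos: [531.2, -305.5, 38.2]
eef_rot: [2.182, -0.0, 2.242]
wrist_force: [-0.5, 0.5, -0.3]
finger_gap: 39.5
finger_force: 0.2
```

```bash
python3 - <<'E'
from h import *
go((531.4,-305.4,41))
s=snap("side");t=snap("top");r=lambda i,w:cv2.resize(i,(w,int(i.shape[0]*w/i.shape[1])),interpolation=cv2.INTER_CUBIC)
cv2.imwrite("pics/a6.png",np.hstack([r(s['image'][220:350,260:430,::-1],400),r(t['image'][150:280,360:530,::-1],400)]))
E
```

```text
pos [ 531.2 -305.5   38.2] rot [125.    -0.   128.45] ydir 38.44 tilt err z [ 0.642  0.509 -0.574] gap 39.5 ff 0.2 F [-0.5  0.5 -0.3] t 17.05 j [-0.94  0.73  1.63  1.09  1.18 -2.28]
rows-shift dx,dy,dz [-0.001  0.06  -0.036] az None
```

View pics/a6.png

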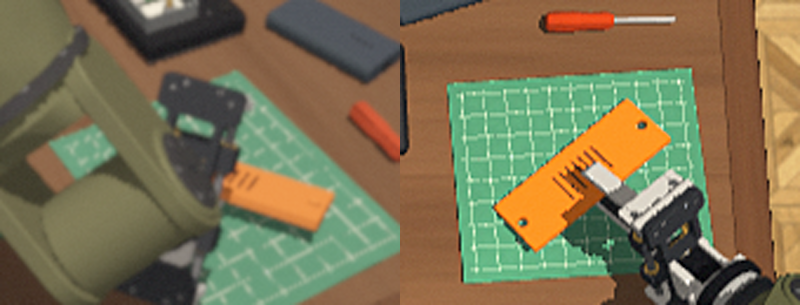

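The views show the cover almost flat, ribbed side up, on the mat at top-crop (580,175), its near edge resting on the lower finger. I draw the finger out level.

>>> jog_arm --commands '[{"dx": 0,"dy": -0.287,"dz": -0.41,"ax": 0,"ay": 0,"az": 0,"gripper": 0.58},{"dx": 0,"dy": -0.43,"dz": -0.61,"ax": 0,"ay": 0,"az": 0,"gripper": 0.58},{"dx": 0,"dy": -0.287,"dz": -0.41,"ax": 0,"ay": 0,"az": 0,"gripper": 0.58},{"dx": 0,"dy": 0,"dz": 0,"ax": 0,"ay": 0,"az": 0,"gripper": 0.58},{"dx": 0,"dy": 0.82,"dz": -0.57,"ax": 0,"ay": 0,"az": 0,"gripper": 0.58},{"dx": 0,"dy": 0.82,"dz": -0.57,"ax": 0,"ay": 0,"az": 0,"gripper": 0.4},{"dx": 0,"dy": 0.82,"dz": -0.57,"ax": 0,"ay": 0,"az": 0,"gripper": 0.2},{"dx": 0,"dy": 0.4,"dz": -0.28,"ax": 0,"ay": 0,"az": 0,"gripper": 0},{"dx": 0,"dy": 0,"dz": 0,"ax": 1,"ay": 0,"az": 0,"gripper": 0},{"dx": 0,"dy": 0,"dz": 0,"ax": 1,"ay": 0,"az": 0,"gripper": 0}]' --squeeze 40

```text
clock: 18.4
eef_pos: [476.6, -349.0, 177.1]
eef_rot: [2.536, 0.0, 2.241]
wrist_force: [-0.5, -0.0, -0.2]
finger_gap: 85.8
finger_force: 0.0
```

```bash
cat >> h.py <<'E'
def plate(c,roi,zt):
    o=mask(c,(8,150,120),(20,255,255),roi);n,l,s,_=cv2.connectedComponentsWithStats(cv2.morphologyEx(o,cv2.MORPH_CLOSE,np.ones((7,7),np.uint8)));i=1+np.argmax(s[1:,4])
    q=np.argwhere(l==i)[:,::-1].astype(np.float32);w=np.array([ray(c,*p,zt)[:2] for p in cv2.convexHull(q)[:,0]],np.float32)
    r=cv2.minAreaRect(w);b=cv2.boxPoints(r);e=max((b[1]-b[0],b[2]-b[1]),key=np.linalg.norm);print("plate area",s[i,4],"centre",np.round(r[0],1),"size",np.round(r[1],1),"long axis deg",np.degrees(np.arctan2(e[1],e[0])).round(2));return r
E
python3 - <<'E'
from h import *
t=snap("top")
plate(t,(370,165,505,285),11)
go((545,-298,150))
E
```

```text
plate area 1971 centre [ 540.9 -297.4] size [ 67.  191.1] long axis deg -51.48
pos [ 478.2 -348.7  179.4] rot [145.79   0.29 128.51] ydir 38.71 tilt err z [ 0.443  0.347 -0.827] gap 90.1 ff 0.0 F [2.5 2.3 2.8] t 18.45 j [-0.95  0.42  1.55  0.63  1.26 -1.85]
rows-shift dx,dy,dz [-0.044  1.319  1.787] az None
```

>>> jog_arm --commands '[{"dx": 0,"dy": 0,"dz": 0,"ax": 1,"ay": 0,"az": 0,"gripper": 0},{"dx": 0,"dy": 0,"dz": 0,"ax": 1,"ay": 0,"az": 0,"gripper": 0},{"dx": 0,"dy": 0,"dz": 0,"ax": 1,"ay": 0,"az": 0,"gripper": 0},{"dx": 0,"dy": 0,"dz": 0,"ax": 0.5,"ay": 0,"az": 0,"gripper": 0},{"dx": 0,"dy": 0.65,"dz": 0.3,"ax": 0,"ay": 0,"az": 0,"gripper": 0},{"dx": 0,"dy": 0.65,"dz": 0.3,"ax": 0,"ay": 0,"az": 0,"gripper": 0},{"dx": 0,"dy": 0.65,"dz": 0.3,"ax": 0,"ay": 0,"az": 0,"gripper": 0},{"dx": 0,"dy": 0,"dz": 0,"ax": 0,"ay": 0,"az": 0,"gripper": 0},{"dx": 0,"dy": 0,"dz": 0,"ax": 0,"ay": 0,"az": 0,"gripper": 0}]' --squeeze 40

```text
clock: 19.58
eef_pos: [537.5, -300.3, 141.1]
eef_rot: [3.141, -0.001, 2.242]
wrist_force: [-0.6, 0.6, 0.5]
finger_gap: 93.8
finger_force: 0.0
```

```bash
python3 - <<'E'
from h import *
go((541.4,-297,80),38.52)
s=manip.read_state();R=Ro.from_euler("xyz",s["eef_rot"]).as_matrix();print("level ax,ay", (R.T@np.cross(R[:,2],[0,0,-1]))*180/np.pi/10)
E
```

```text
pos [ 537.5 -300.3  141.1] rot [ 1.7999e+02 -8.0000e-02  1.2846e+02] ydir 38.46 tilt err z [-0.001  0.001 -1.   ] gap 93.8 ff 0.0 F [-0.6  0.6  0.5] t 19.57 j [-0.57  0.51  1.4   0.    1.23 -1.24]
rows-shift dx,dy,dz [1.000e-03 1.280e-01 1.527e+00] az -0.006
level ax,ay [ 1.25383379e-03 -8.03456476e-03  1.94419827e-22]
```

>>> jog_arm --commands '[{"dx": 0,"dy": 0.128,"dz": 0.8,"ax": 0,"ay": 0,"az": 0,"gripper": 0},{"dx": 0,"dy": 0,"dz": 0.9,"ax": 0,"ay": 0,"az": 0,"gripper": 0},{"dx": 0,"dy": 0,"dz": 0.8,"ax": 0,"ay": 0,"az": 0,"gripper": 0},{"dx": 0,"dy": 0,"dz": 0.4,"ax": 0,"ay": 0,"az": 0,"gripper": 0},{"dx": 0,"dy": 0,"dz": 0.2,"ax": 0,"ay": 0,"az": 0,"gripper": 0},{"dx": 0,"dy": 0,"dz": 0,"ax": 0,"ay": 0,"az": 0,"gripper": 0}]' --squeeze 30

```text
clock: 20.32
eef_pos: [542.0, -297.3, 18.0]
eef_rot: [3.141, 0.0, 2.242]
wrist_force: [-0.7, -0.1, 1.1]
finger_gap: 94.1
finger_force: 0.0
```

```bash
python3 - <<'E'
from h import *
go((541.4,-297,12.5),38.52)
E
```

```text
pos [ 542.  -297.3   18. ] rot [1.7999e+02 3.0000e-02 1.2843e+02] ydir 38.43 tilt err z [ 0. -0. -1.] gap 94.1 ff 0.0 F [-0.7 -0.1  1.1] t 20.32 j [-0.56  0.66  1.47  0.    1.   -1.23]
rows-shift dx,dy,dz [ 0.017 -0.007  0.138] az -0.009
```

>>> jog_arm --commands '[{"dx": 0,"dy": 0,"dz": 0.125,"ax": 0,"ay": 0,"az": 0,"gripper": 0},{"dx": 0,"dy": 0,"dz": 0,"ax": 0,"ay": 0,"az": 0,"gripper": 0.2},{"dx": 0,"dy": 0,"dz": 0,"ax": 0,"ay": 0,"az": 0,"gripper": 0.35},{"dx": 0,"dy": 0,"dz": 0,"ax": 0,"ay": 0,"az": 0,"gripper": 0.4},{"dx": 0,"dy": 0,"dz": 0,"ax": 0,"ay": 0,"az": 0,"gripper": 0.5},{"dx": 0,"dy": 0,"dz": 0,"ax": 0,"ay": 0,"az": 0,"gripper": 0.5}]' --squeeze 30

```text
clock: 21.08
eef_pos: [542.0, -297.1, 12.7]
eef_rot: [3.142, 0.0, 2.242]
wrist_force: [0.1, 0.3, 2.8]
finger_gap: 65.5
finger_force: 30.0
```

```bash
python3 - <<'E'
from h import *
go((541.4,-297,12.5),38.52)
E
```

```text
pos [ 542.  -297.1   12.7] rot [1.8000e+02 1.0000e-02 1.2844e+02] ydir 38.44 tilt err z [ 0. -0. -1.] gap 65.5 ff 30.0 F [0.1 0.3 2.8] t 21.07 j [-0.56  0.67  1.48 -0.    0.99 -1.23]
rows-shift dx,dy,dz [ 0.011 -0.01   0.005] az -0.008
```

>>> jog_arm --commands '[{"dx": 0,"dy": 0,"dz": -0.1,"ax": 0,"ay": 0,"az": 0,"gripper": 0.5},{"dx": 0,"dy": 0,"dz": -0.3,"ax": 0,"ay": 0,"az": 0,"gripper": 0.5},{"dx": 0,"dy": 0,"dz": -0.5,"ax": 0,"ay": 0,"az": 0,"gripper": 0.5},{"dx": 0,"dy": 0,"dz": -0.7,"ax": 0,"ay": 0,"az": 0,"gripper": 0.5},{"dx": 0,"dy": 0,"dz": -0.7,"ax": 0,"ay": 0,"az": 0,"gripper": 0.5},{"dx": 0,"dy": 0,"dz": -0.4,"ax": 0,"ay": 0,"az": 0,"gripper": 0.5},{"dx": 0,"dy": 0,"dz": 0,"ax": 0,"ay": 0,"az": 0,"gripper": 0.5}]' --squeeze 30

```text
clock: 21.95
eef_pos: [542.3, -297.3, 121.9]
eef_rot: [3.141, 0.002, 2.242]
wrist_force: [-0.3, -0.5, -1.7]
finger_gap: 65.4
finger_force: 30.0
```

```bash
python3 - <<'E'
from h import *
go((603,1.3,125),1.96)
t=snap("top");z=manip.read_state()["eef_pos"][2];plate(t,(330,150,530,290),z-1.7)
E
```

```text
pos [ 542.3 -297.3  121.9] rot [1.7996e+02 1.2000e-01 1.2844e+02] ydir 38.44 tilt err z [ 0.002 -0.001 -1.   ] gap 65.4 ff 30.0 F [-0.3 -0.5 -1.7] t 21.95 j [-0.56  0.53  1.41 -0.    1.19 -1.23]
rows-shift dx,dy,dz [ 4.903  5.83  -0.082] az 3.648
plate area 821 centre [ 457.5 -431.1] size [ 43.5 152.1] long axis deg -0.02
```

>>> jog_arm --commands '[{"dx": 0.817,"dy": 0.972,"dz": -0.02,"ax": 0,"ay": 0,"az": 0,"gripper": 0.5},{"dx": 0.817,"dy": 0.972,"dz": -0.02,"ax": 0,"ay": 0,"az": 0,"gripper": 0.5},{"dx": 0.817,"dy": 0.972,"dz": 0,"ax": 0,"ay": 0,"az": 0,"gripper": 0.5},{"dx": 0.817,"dy": 0.972,"dz": 0,"ax": 0,"ay": 0,"az": 0,"gripper": 0.5},{"dx": 0.817,"dy": 0.972,"dz": 0,"ax": 0,"ay": 0,"az": 0,"gripper": 0.5},{"dx": 0.817,"dy": 0.972,"dz": 0,"ax": 0,"ay": 0,"az": 0,"gripper": 0.5},{"dx": 0,"dy": 0,"dz": 0,"ax": 0,"ay": 0,"az": 0.92,"gripper": 0.5},{"dx": 0,"dy": 0,"dz": 0,"ax": 0,"ay": 0,"az": 0.92,"gripper": 0.5},{"dx": 0,"dy": 0,"dz": 0,"ax": 0,"ay": 0,"az": 0.91,"gripper": 0.5},{"dx": 0,"dy": 0,"dz": 0,"ax": 0,"ay": 0,"az": 0.9,"gripper": 0.5}]' --squeeze 30

```text
clock: 23.25
eef_pos: [602.1, 1.6, 120.7]
eef_rot: [-3.139, -0.0, 1.6]
wrist_force: [0.9, -0.8, -0.7]
finger_gap: 65.4
finger_force: 30.0
```

>>> jog_arm --commands '[{"dx": 0,"dy": 0,"dz": 0.4,"ax": 0,"ay": 0,"az": 0,"gripper": 0.5},{"dx": 0,"dy": 0,"dz": 0.2,"ax": 0,"ay": 0,"az": 0,"gripper": 0.5},{"dx": 0,"dy": 0,"dz": 0,"ax": 0,"ay": 0,"az": 0,"gripper": 0.5},{"dx": 0,"dy": 0,"dz": 0,"ax": 0,"ay": 0,"az": 0,"gripper": 0.5}]' --squeeze 30

```text
clock: 23.75
eef_pos: [602.8, 1.6, 98.2]
eef_rot: [3.141, 0.0, 1.606]
wrist_force: [0.6, -0.9, -0.9]
finger_gap: 65.6
finger_force: 30.0
```

```bash
python3 - <<'E'
from h import *
go((603,1.3,85),1.96)
t=snap("top");s=snap("side");z=manip.read_state()["eef_pos"][2];
np.save("top5.npy",t,allow_pickle=True);np.save("side5.npy",s,allow_pickle=True)
r=plate(t,(255,165,385,240),z-1.7)
c=r[0];
r=lambda i,w:cv2.resize(i,(w,int(i.shape[0]*w/i.shape[1])),interpolation=cv2.INTER_CUBIC)
cv2.imwrite("pics/a7.png",np.vstack([r(t['image'][150:240,260:380,::-1],400),r(s['image'][150:240,260:380,::-1],400)]))
# dark hole blobs within orange
V=t["image"].max(2)
k=mask(t,(8,150,120),(20,255,255),(255,165,385,240))
f=cv2.morphologyEx(k,cv2.MORPH_CLOSE,np.ones((7,7),np.uint8));h=((f>0)&(k==0)).astype(np.uint8)
for a,p in blobs(h,2): print(a,p,ray(t,*p,z-2).round(1))
E
```

```text
pos [602.8   1.6  98.2] rot [179.99   0.    92.  ] ydir 2.0 tilt err z [ 0. -0. -1.] gap 65.6 ff 30.0 F [ 0.6 -0.9 -0.9] t 23.75 j [-0.06  0.53  1.48 -0.    1.13 -0.09]
rows-shift dx,dy,dz [-0.006  0.004  0.33 ] az 0.004
plate area 484 centre [614.3 -85.9] size [49.7 95.4] long axis deg -17.01
4 [280.2, 167.2] [673.9  93.9  96.5]
2 [262.5, 171.0] [664.7 136.9  96.5]
55 [361.6, 180.8] [ 638.6 -103.1   96.5]
10 [381.0, 176.3] [ 649.4 -150.    96.5]
8 [381.5, 181.5] [ 636.5 -150.9   96.5]
6 [335.2, 190.7] [614.7 -39.3  96.5]
12 [353.4, 194.2] [605.8 -82.8  96.5]
3 [357.0, 194.0] [606.3 -91.5  96.5]
36 [360.8, 195.6] [ 602.3 -100.5   96.5]
2 [379.0, 193.5] [ 607.1 -144.1   96.5]
5 [376.0, 197.0] [ 598.6 -136.8   96.5]
6 [358.0, 203.5] [583.1 -93.5  96.5]
3 [346.0, 219.0] [545.9 -64.4  96.5]
6 [381.0, 221.5] [ 539.5 -147.2   96.5]
2 [346.0, 223.5] [535.1 -64.2  96.5]
5 [345.8, 227.8] [524.9 -63.6  96.5]
2 [382.0, 234.5] [ 508.5 -148.7   96.5]
5 [359.0, 237.4] [501.9 -94.4  96.5]
5 [365.0, 237.0] [ 502.8 -108.6   96.5]
4 [379.5, 238.0] [ 500.3 -142.6   96.5]
```

```bash
python3 - <<'E'
from h import *
t=np.load("top5.npy",allow_pickle=True).item();z=98.2
k=mask(t,(8,150,180),(24,255,255),(250,165,385,240))
print([(a,p) for a,p in blobs(k,8)])
n,l,st,ce=cv2.connectedComponentsWithStats(k)
q=np.argwhere(k)[:,::-1];big=[i for i in range(1,n) if st[i,4]>60]
for i in big:
    print(st[i])
pts=np.vstack([np.argwhere(l==i)[:,::-1] for i in big]).astype(np.float32)
w=np.array([ray(t,*p,z-1.7)[:2] for p in cv2.convexHull(pts)[:,0]],np.float32);r=cv2.minAreaRect(w);print(r,cv2.boxPoints(r).round(1).tolist())
for v in range(185,208,2): print(v,t["image"][v,275:290].max(1).tolist(),t["image"][v,348:363].max(1).tolist())
E
```

```text
[(np.int32(369), [351.2, 195.3]), (np.int32(22), [335.1, 188.0])]
[344 181  15  28 369]
((605.2777709960938, -77.10433959960938), (33.58309555053711, 66.12850189208984), 89.32669067382812) [[572.0, -93.5], [638.0999755859375, -94.30000305175781], [638.5, -60.70000076293945], [572.4000244140625, -59.900001525878906]]
185 [24, 23, 21, 26, 139, 176, 105, 127, 120, 120, 119, 121, 120, 126, 97] [255, 254, 254, 254, 254, 254, 254, 255, 255, 255, 54, 57, 48, 35, 82]
187 [24, 19, 23, 20, 136, 171, 105, 123, 121, 117, 119, 117, 121, 130, 71] [255, 254, 254, 254, 254, 254, 254, 254, 255, 255, 114, 59, 49, 32, 83]
189 [19, 19, 21, 21, 136, 153, 119, 117, 121, 117, 120, 122, 121, 131, 56] [254, 254, 254, 254, 254, 254, 254, 254, 255, 255, 105, 55, 47, 37, 46]
191 [24, 24, 25, 19, 141, 119, 123, 119, 118, 121, 117, 119, 121, 126, 67] [254, 254, 254, 255, 255, 255, 255, 255, 255, 255, 203, 54, 54, 34, 49]
193 [22, 17, 23, 28, 120, 111, 125, 118, 119, 120, 118, 118, 125, 108, 97] [254, 254, 255, 254, 247, 135, 102, 185, 255, 255, 199, 58, 63, 39, 22]
195 [24, 24, 23, 25, 97, 120, 124, 120, 121, 123
[... 249 characters left out ...]
 18, 27, 25, 65, 139, 133, 132, 130, 129, 132, 130, 142, 69, 92] [254, 254, 254, 254, 254, 254, 254, 254, 255, 255, 255, 59, 63, 44, 27]
201 [21, 22, 25, 18, 33, 150, 141, 136, 136, 141, 142, 148, 110, 53, 56] [254, 254, 254, 254, 254, 254, 254, 254, 255, 255, 255, 64, 66, 45, 30]
203 [19, 26, 21, 17, 63, 160, 147, 149, 155, 120, 65, 43, 51, 46, 48] [254, 254, 254, 254, 254, 254, 254, 254, 255, 255, 255, 63, 68, 46, 33]
205 [47, 18, 25, 19, 77, 164, 122, 56, 34, 42, 49, 46, 53, 45, 88] [254, 254, 254, 254, 254, 254, 254, 254, 255, 255, 255, 88, 63, 52, 34]
207 [47, 23, 20, 17, 78, 68, 35, 40, 47, 54, 52, 54, 53, 52, 58] [255, 255, 255, 255, 255, 255, 255, 255, 255, 255, 255, 120, 61, 54, 33]
```

View pics/a7.png

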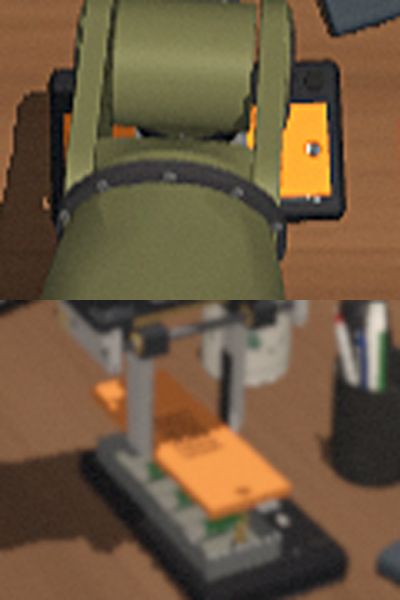

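The top crop shows the cover over the bay with its right hole at (313,148); the left end is partly hidden under the arm. In the side crop it is level, with the right hole at (243,490). I refine hole against pin to sub-pixel.

```bash
python3 - <<'E'
from h import *
t0=np.load("top0.npy",allow_pickle=True).item();t=np.load("top5.npy",allow_pickle=True).item();s=np.load("side5.npy",allow_pickle=True).item();s0=np.load("side0.npy",allow_pickle=True).item()
def cen(w,u0,v0):
    v,u=np.indices(w.shape);return (u*w).sum()/w.sum()+u0,(v*w).sum()/w.sum()+v0
# hole top view: darkness weight (red channel)
g=t["image"][188:201,349:358,0].astype(float);w=np.clip(235-g,0,None);c=cen(w,349,188);print(w.astype(int).tolist());H=ray(t,*c,97);print("hole top",np.round(c,2),H.round(1))
# pins: r-b weight
for u,v in((352,197),(285,200)):
    p=t0["image"][v-5:v+6,u-5:u+6].astype(float);w=np.clip(p[:,:,0]-p[:,:,2]-40,0,None);c=cen(w,u-5,v-5);print("pin top",np.round(c,2),ray(t0,*c,60).round(1))
p=s["image"][202:213,326:341,0].astype(float);w=np.clip(np.median(p)-15-p,0,None);print(w.astype(int).tolist());c=cen(w,326,202);print("hole side",np.round(c,2),ray(s,*c,97).round(1))
for y,x in((-82.3,605.9),):
    print("side proj of pin position lifted to 97",proj(s,(x,y,97)),"hole-from-top",proj(s,H))
p=s0["image"][212:227,326:338].astype(float);w=np.clip(p[:,:,0]-p[:,:,2]-35,0,None);w=w[2:12];c=cen(w,326,214);print("pin R side",np.round(c,2),ray(s0,*c,59).round(1))
# edges of plate along rows in top
for v in(190,195,200):
    L=t["image"][v,272:288].astype(int).tolist();print(v,[x[0]-x[2] for x in L],[int(x) for x in (t["image"][v,352:364,0].astype(int))])
E
```

```text
[[0, 0, 0, 0, 0, 0, 0, 0, 0], [0, 0, 0, 0, 0, 0, 0, 0, 0], [0, 0, 0, 0, 0, 0, 0, 0, 0], [0, 0, 0, 0, 0, 0, 0, 0, 0], [0, 0, 0, 0, 0, 3, 0, 0, 0], [0, 0, 0, 0, 100, 133, 50, 0, 0], [0, 0, 0, 0, 111, 137, 103, 0, 0], [0, 0, 0, 4, 151, 143, 113, 0, 0], [0, 0, 0, 0, 100, 113, 0, 0, 0], [0, 0, 0, 0, 0, 0, 0, 0, 0], [0, 0, 0, 0, 0, 0, 0, 0, 0], [0, 0, 0, 0, 0, 0, 0, 0, 0], [0, 0, 0, 0, 0, 0, 0, 0, 0]]
hole top [353.84 194.43] [605.1 -83.9  97. ]
pin top [352.45 196.9 ] [606.1 -82.2  60. ]
pin top [284.56 199.32] [601.1  85.8  60. ]
[[0, 0, 0, 0, 0, 0, 0, 0, 0, 0, 0, 0, 0, 0, 0], [0, 0, 0, 0, 0, 0, 0, 0, 0, 0, 0, 0, 0, 0, 0], [0, 0, 0, 0, 0, 0, 0, 0, 0, 0, 0, 0, 0, 0, 0], [0, 0, 0, 0, 0, 0, 0, 0, 0, 0, 0, 0, 0, 0, 0], [0, 0, 0, 0, 0, 5, 14, 16, 6, 0, 0, 0, 0, 0, 0], [0, 0, 0, 0, 0, 19, 30, 33, 20, 0, 0, 0, 0, 0, 0], [0, 0, 0, 0, 0, 0, 12, 15, 8, 0, 0, 0, 9, 22, 26], [0, 0, 0, 0, 0, 0, 1, 10, 13, 15, 19, 25, 38, 48, 49], [0, 0, 0, 0, 0, 5, 15, 26, 34, 45, 46, 47, 55, 61, 64], [0, 0, 5, 14, 22, 32, 41, 47, 56, 68, 72, 68, 70, 71, 79], [16, 25, 33, 43, 48, 54, 64, 74, 88, 107, 109, 101, 89, 90, 101]]
hole side [335.52 210.73] [ 604.6 -100.5   97. ]
side proj of pin position lifted to 97 (np.float64(332.2426415573665), np.float64(206.7067195952051)) hole-from-top (np.float64(332.28342722198755), np.float64(207.1155782061973))
pin R side [331.73 218.9 ] [607.5 -80.   59. ]
190 [30, 31, 32, 5, -9, -11, -13, 118, 119, 32, 39, 45, 43, 40, 44, 43] [254, 255, 255, 255, 255, 255, 168, 35, 49, 29, 46, 157]
195 [33, 33, 39, 6, -4, -6, -11, 74, 47, 41, 42, 43, 44, 42, 44, 46] [231, 84, 92, 122, 255, 255, 197, 34, 54, 37, 17, 167]
200 [31, 36, 40, 5, -6, -6, -10, 23, 49, 49, 47, 47, 47, 47, 50, 52] [254, 254, 254, 254, 255, 255, 255, 28, 56, 42, 15, 125]
```

>>> jog_arm --commands '[{"dx": 0.045,"dy": 0.015,"dz": 0.25,"ax": 0,"ay": 0,"az": 0.015,"gripper": 0.5},{"dx": 0,"dy": 0,"dz": 0.2,"ax": 0,"ay": 0,"az": 0,"gripper": 0.5},{"dx": 0,"dy": 0,"dz": 0,"ax": 0,"ay": 0,"az": 0,"gripper": 0.5},{"dx": 0,"dy": 0,"dz": 0,"ax": 0,"ay": 0,"az": 0,"gripper": 0.5}]' --squeeze 30

```text
clock: 24.35
eef_pos: [603.3, 3.4, 80.2]
eef_rot: [3.142, 0.0, 1.602]
wrist_force: [0.0, -0.0, -1.3]
finger_gap: 65.6
finger_force: 30.0
```

```bash
python3 - <<'E'
from h import *
go((603.4,3.4,79),1.85)
t=snap("top");z=manip.read_state()["eef_pos"][2]
I=t["image"]
w=np.clip(235-I[189:202,349:358,0].astype(float),0,None);w[:,-2:]=0
v,u=np.indices(w.shape);c=((u*w).sum()/w.sum()+349,(v*w).sum()/w.sum()+189);print(w.astype(int).tolist())
print("hole",np.round(c,2),ray(t,*c,z-1.7).round(1),"pin (606.1,-82.2)")
print(I[192:199,350:357].tolist())
E
```

```text
pos [603.3   3.4  80.2] rot [180.     0.    91.79] ydir 1.79 tilt err z [ 0. -0. -1.] gap 65.6 ff 30.0 F [ 0.  -0.  -1.3] t 24.35 j [-0.06  0.55  1.49 -0.    1.1  -0.09]
rows-shift dx,dy,dz [0.001 0.002 0.029] az -0.006
[[0, 0, 0, 0, 0, 0, 0, 0, 0], [0, 0, 0, 0, 0, 0, 0, 0, 0], [0, 0, 0, 0, 0, 0, 0, 0, 0], [0, 0, 0, 0, 0, 0, 0, 0, 0], [0, 0, 0, 0, 0, 0, 0, 0, 0], [0, 0, 2, 70, 43, 5, 0, 0, 0], [0, 0, 144, 143, 153, 104, 0, 0, 0], [0, 0, 184, 12, 32, 169, 0, 0, 0], [0, 0, 91, 35, 51, 41, 0, 0, 0], [0, 0, 0, 0, 0, 0, 0, 0, 0], [0, 0, 0, 0, 0, 0, 0, 0, 0], [0, 0, 0, 0, 0, 0, 0, 0, 0], [0, 0, 0, 0, 0, 0, 0, 0, 0]]
hole [352.39 195.56] [605.9 -81.2  78.6] pin (606.1,-82.2)
[[[255, 178, 55], [255, 179, 55], [255, 182, 54], [255, 183, 55], [255, 179, 55], [255, 181, 55], [255, 194, 54]], [[255, 182, 53], [255, 171, 45], [252, 134, 30], [255, 150, 32], [255, 165, 44], [255, 187, 57], [255, 193, 54]], [[255, 162, 42], [233, 125, 60], [165, 122, 112], [192, 116, 83], [230, 106, 20], [255, 168, 47], [255, 196, 52]], [[255, 146, 51], [91, 91, 96], [92, 107, 106], [82, 89, 91], [131, 94, 84], [255, 151, 36], [255, 197, 54]], [[255, 160, 70], [51, 68, 71], [223, 174, 79], [203, 162, 81], [66, 68, 73], [255, 163, 40], [255, 198, 58]], [[255, 178, 63], [144, 82, 35], [200, 162, 70], [184, 137, 58], [194, 97, 40], [255, 183, 52], [255, 195, 57]], [[255, 181, 54], [255, 154, 44], [248, 144, 46], [246, 136, 41], [255, 166, 51], [255, 184, 53], [255, 190, 55]]]
```

The brass pin shows centred inside the right hole (columns 352–353 within 351–354). I lower it gently.

>>> jog_arm --commands '[{"dx": 0,"dy": 0,"dz": 0.08,"ax": 0,"ay": 0,"az": 0,"gripper": 0.5},{"dx": 0,"dy": 0,"dz": 0.08,"ax": 0,"ay": 0,"az": 0,"gripper": 0.5},{"dx": 0,"dy": 0,"dz": 0.08,"ax": 0,"ay": 0,"az": 0,"gripper": 0.5},{"dx": 0,"dy": 0,"dz": 0,"ax": 0,"ay": 0,"az": 0,"gripper": 0.5}]' --squeeze 30

```text
clock: 24.9
eef_pos: [603.1, 3.4, 70.1]
eef_rot: [-3.141, -0.0, 1.602]
wrist_force: [0.0, -0.3, -0.3]
finger_gap: 65.7
finger_force: 30.0
```

>>> jog_arm --commands '[{"dx": 0,"dy": 0,"dz": 0.08,"ax": 0,"ay": 0,"az": 0,"gripper": 0.5},{"dx": 0,"dy": 0,"dz": 0.08,"ax": 0,"ay": 0,"az": 0,"gripper": 0.5},{"dx": 0,"dy": 0,"dz": 0.05,"ax": 0,"ay": 0,"az": 0,"gripper": 0.5},{"dx": 0,"dy": 0,"dz": 0,"ax": 0,"ay": 0,"az": 0,"gripper": 0.5},{"dx": 0,"dy": 0,"dz": 0,"ax": 0,"ay": 0,"az": 0,"gripper": 0.5}]' --squeeze 30

```text
clock: 25.52
eef_pos: [603.3, 3.4, 62.2]
eef_rot: [3.141, 0.0, 1.602]
wrist_force: [-0.4, -0.5, -1.0]
finger_gap: 65.7
finger_force: 30.0
```

>>> jog_arm --commands '[{"dx": 0,"dy": 0,"dz": 0.03,"ax": 0,"ay": 0,"az": 0,"gripper": 0.5},{"dx": 0,"dy": 0,"dz": 0.025,"ax": 0,"ay": 0,"az": 0,"gripper": 0.5},{"dx": 0,"dy": 0,"dz": 0.02,"ax": 0,"ay": 0,"az": 0,"gripper": 0.5},{"dx": 0,"dy": 0,"dz": 0,"ax": 0,"ay": 0,"az": 0,"gripper": 0.5},{"dx": 0,"dy": 0,"dz": 0,"ax": 0,"ay": 0,"az": 0,"gripper": 0.5}]' --squeeze 30

```text
clock: 26.15
eef_pos: [603.3, 3.4, 59.7]
eef_rot: [3.142, 0.0, 1.602]
wrist_force: [-3.8, 0.5, 5.2]
finger_gap: 65.5
finger_force: 30.0
```

>>> jog_arm --commands '[{"dx": 0,"dy": 0,"dz": 0.012,"ax": 0,"ay": 0,"az": 0,"gripper": 0.5},{"dx": 0,"dy": 0,"dz": 0,"ax": 0,"ay": 0,"az": 0,"gripper": 0.5},{"dx": 0,"dy": 0,"dz": 0,"ax": 0,"ay": 0,"az": 0,"gripper": 0.5}]' --squeeze 30

```text
clock: 26.52
eef_pos: [603.3, 3.4, 59.7]
eef_rot: [3.141, 0.0, 1.602]
wrist_force: [-5.5, -0.4, 10.5]
finger_gap: 65.7
finger_force: 30.0
```

Force rises with no further descent, so the cover rests flush. I let go and rise.

>>> jog_arm --commands '[{"dx": 0,"dy": 0,"dz": 0,"ax": 0,"ay": 0,"az": 0,"gripper": 0.2},{"dx": 0,"dy": 0,"dz": 0,"ax": 0,"ay": 0,"az": 0,"gripper": 0.1},{"dx": 0,"dy": 0,"dz": 0,"ax": 0,"ay": 0,"az": 0,"gripper": 0.1},{"dx": 0,"dy": 0,"dz": -0.3,"ax": 0,"ay": 0,"az": 0,"gripper": 0.1},{"dx": 0,"dy": 0,"dz": -0.7,"ax": 0,"ay": 0,"az": 0,"gripper": 0.1},{"dx": 0,"dy": 0,"dz": -1,"ax": 0,"ay": 0,"az": 0,"gripper": 0.1},{"dx": 0,"dy": 0,"dz": -1,"ax": 0,"ay": 0,"az": 0,"gripper": 0.1},{"dx": 0,"dy": -1,"dz": 0,"ax": 0,"ay": 0,"az": 0,"gripper": 0.1},{"dx": 0,"dy": -1,"dz": 0,"ax": 0,"ay": 0,"az": 0,"gripper": 0.1},{"dx": 0,"dy": -1,"dz": 0,"ax": 0,"ay": 0,"az": 0,"gripper": 0.1}]' --squeeze 30

```text
clock: 27.78
eef_pos: [482.1, -0.4, 179.4]
eef_rot: [3.141, 0.0, 1.602]
wrist_force: [0.6, 0.3, 0.0]
finger_gap: 84.7
finger_force: 0.0
```

>>> jog_arm --commands '[{"dx": 0,"dy": -1,"dz": 0,"ax": 0,"ay": 0,"az": 0,"gripper": 0.1},{"dx": 0,"dy": -1,"dz": 0,"ax": 0,"ay": 0,"az": 0,"gripper": 0.1},{"dx": 0,"dy": 0,"dz": 0,"ax": 0,"ay": 0,"az": 0,"gripper": 0.1}]' --squeeze 30

```text
clock: 28.15
eef_pos: [402.1, -2.9, 179.7]
eef_rot: [3.14, 0.0, 1.602]
wrist_force: [0.7, 0.0, 0.3]
finger_gap: 84.7
finger_force: 0.0
```

```bash
python3 - <<'E'
from h import *
t=snap("top");go((400,0,200))
k=mask(t,(8,150,180),(24,255,255),(250,165,385,240));n,l,st,_=cv2.connectedComponentsWithStats(k)
i=1+np.argmax(st[1:,4]);pts=np.argwhere(l==i)[:,::-1].astype(np.float32)
w=np.array([ray(t,*p,58)[:2] for p in cv2.convexHull(pts)[:,0]],np.float32);print(st[i],cv2.minAreaRect(w))
for u,v in((352,197),(284,200)): print(t["image"][v-2:v+3,u-3:u+4].tolist())
E
```

```text
pos [403.4  -2.9 179.8] rot [1.7987e+02 2.0000e-02 9.1780e+01] ydir 1.78 tilt err z [ 0.002 -0.    -1.   ] gap 84.8 ff 0.0 F [ 0.7 -0.8 -0.2] t 28.2 j [-0.1   0.    1.95 -0.    1.19 -0.13]
rows-shift dx,dy,dz [ 0.076 -0.082 -0.506] az None
[ 280  184   78   30 1948] ((603.0648193359375, 2.7563400268554688), (67.73302459716797, 190.4371795654297), 1.8126213550567627)
[[[255, 175, 50], [255, 170, 46], [250, 132, 34], [227, 114, 33], [224, 109, 30], [255, 162, 44], [255, 185, 56]], [[255, 181, 52], [244, 143, 82], [132, 67, 30], [217, 168, 75], [199, 150, 65], [229, 117, 32], [255, 190, 55]], [[255, 182, 52], [130, 93, 80], [55, 56, 40], [211, 166, 72], [179, 144, 66], [137, 76, 33], [255, 189, 53]], [[255, 182, 52], [155, 94, 62], [43, 53, 50], [114, 92, 40], [117, 94, 44], [183, 89, 29], [255, 188, 54]], [[255, 180, 51], [255, 161, 55], [201, 117, 65], [170, 114, 62], [169, 107, 52], [255, 158, 45], [255, 188, 57]]]
[[[255, 183, 51], [255, 167, 41], [232, 111, 23], [222, 151, 67], [196, 125, 52], [238, 124, 37], [255, 177, 53]], [[255, 186, 52], [255, 147, 40], [97, 61, 42], [247, 201, 88], [173, 139, 61], [147, 105, 70], [255, 167, 45]], [[255, 184, 52], [246, 121, 29], [30, 48, 50], [201, 157, 68], [150, 121, 52], [136, 105, 61], [255, 156, 37]], [[255, 183, 50], [255, 145, 35], [153, 108, 83], [57, 63, 56], [111, 111, 91], [217, 113, 34], [255, 170, 46]], [[255, 185, 53], [255, 170, 45], [255, 165, 76], [244, 124, 50], [246, 143, 77], [255, 158, 47], [255, 173, 50]]]
```

The brass shows through both holes, and the cover measures 190 × 67 mm at rim height, level and centred. I hand the job in.

```bash
python3 -c "
from h import *
print(job.sign_off())"
```

```text
the job is handed in; nothing more can be done
None
```

The job is handed in at about 28 s: the spare battery is in the empty place with its plus end like its neighbours, and the larger orange cover was laid on the mat ribbed side up, taken again and lowered flush over both pins, then released.

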